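# Make up an injection kit and a wound-cleaning kit from the stock

## Task

Make up the two kit trays: in the blue tray (injection kit) stand the brown vial with the red cap upright in the vial well and lay the syringe flat in the long groove; in the green tray (wound-cleaning kit) stand the clear vial with the blue cap upright in the vial well, lay the forceps flat in the long groove and the roll of tape flat in the big round pocket. The only syringe has jammed crosswise under the lips of the dispenser chute, so push it back up the slope to the open end and lift it out there. Keep the vials upright, and leave the gauze stack and the marker where they are.

Things in the scene. Friction and masses are not known exactly. Their poses are not given: they have to be found in the camera images.
- amber_vial: glass injection vial standing upright, brown glass, red cap; 43 mm across, body to 65 mm, 77 mm tall with its cap, about 55 g. Origin: centre of its underside; z up
- clear_vial: glass injection vial standing upright, clear glass, blue cap; 43 mm across, body to 65 mm, 77 mm tall with its cap, about 55 g. Origin: centre of its underside; z up
- tape_roll: roll of cream tape lying flat, 62 mm across, 25 mm high, hole about 25 mm, 40 g. Origin: centre of its underside; z up
- forceps: steel thumb forceps (plain tweezers) lying flat, 140 mm long along its own y, 19 mm wide at the middle (x), 10 mm high, 22 g; may be gripped across the middle. Origin: centre of its underside
- syringe: 10 ml syringe, no needle, 118 mm long along its y (nozzle -y, plunger +y), 18 mm high, 15 g. Grip across the barrel (y -46 to +32 mm, about 12 mm between pads) near the origin; flange 30 mm wide at y=+33. Origin: centre of underside. Starts flat on the chute floor, its y along the chute's y, 29 mm downhill of the dispenser origin, ends under the lips and against the funnel
- tray_blue: blue kit tray, fixed, 198 (x) x 180 (y) x 14 mm. Origin: centre of underside. Dark pocket floors 4 mm above the table, all 10 mm deep. Groove along tray x, centre x=0, y=+40 mm, 152 long, 44 wide; finger notch at its middle: 52 along x, 74 across (y 4 to 78), same floor. Vial well 60 mm across, centre x=-60, y=-42 mm. Tape pocket 79 mm across, centre x=+46, y=-42 mm (stays empty)
- tray_green: green kit tray, fixed, 198 (x) x 180 (y) x 14 mm. Origin: centre of underside. Dark pocket floors 4 mm above the table, all 10 mm deep. Groove along tray x, centre x=0, y=+40 mm, 152 long, 44 wide; finger notch at its middle: 52 along x, 74 across (y 4 to 78), same floor. Vial well 60 mm across, centre x=-60, y=-42 mm. Tape pocket 79 mm across, centre x=+46, y=-42 mm
- dispenser: grey syringe chute, dark floor, fixed, 230 x 140 mm. Origin: footprint centre, table height; x level, uphill to the open end. Floor rises 12 deg, 40 mm high over the origin. Along slope: walls 134 mm apart, 30 high; lips 27-32 mm above floor, slot 72 wide between, from -115 to 0; open above 0 to +112 (end wall 25 high); funnel -30 to -65, then outlet 60 wide. Syringe lifts out from +10 up
- gauze_stack: bystander: stack of white folded swabs, 105 x 104 x 64 mm, loose. Origin: centre of its underside
- marker: bystander: white marker with a blue cap, lying, 14 x 132 x 15 mm (long axis y), loose. Origin: centre of its underside

How it is judged (in metres and radians):
On the way:
1. the syringe has been pushed back up the chute, out from under the lips (x of syringe in the frame of dispenser above 0 m and y of syringe in the frame of dispenser between -0.045 and 0.045 m and z of syringe in the frame of dispenser below 0.075 m), for 0.05 s.
At the end, for the whole second after the job is handed in: Each vial on its well floor (12 mm of the middle, tilt < 0.12 rad), syringe (blue) and forceps (green) flat on the groove floor (22 mm along, 15 mm across, 0.3 rad, either way round), tape flat in the green tray's tape pocket (12 mm); all released and at rest (x of amber_vial in the frame of tray_blue between -0.072 and -0.048 m and y of amber_vial in the frame of tray_blue between -0.054 and -0.03 m and z of amber_vial in the frame of tray_blue below 0.009 m and angle between each of amber_vial, clear_vial, tape_roll's own z axis and vertical below 0.12 rad and linear speed of each of amber_vial, syringe, clear_vial, forceps, tape_roll below 0.02 m/s and angular speed of each of amber_vial, syringe, clear_vial, forceps, tape_roll below 0.2 rad/s and x of syringe in the frame of tray_blue between -0.022 and 0.022 m and y of syringe in the frame of tray_blue between 0.025 and 0.055 m and z of syringe in the frame of tray_blue below 0.01 m and angle between each of syringe, forceps's own z axis and vertical below 0.15 rad and angle between the y axis of syringe and the x axis of tray_blue, either way round below 0.3 rad and x of clear_vial in the frame of tray_green between -0.072 and -0.048 m and y of clear_vial in the frame of tray_green between -0.054 and -0.03 m and z of each of clear_vial, tape_roll in the frame of tray_green below 0.009 m and x of forceps in the frame of tray_green between -0.022 and 0.022 m and y of forceps in the frame of tray_green between 0.025 and 0.055 m and z of forceps in the frame of tray_green below 0.01 m and angle between the y axis of forceps and the x axis of tray_green, either way round below 0.3 rad and x of tape_roll in the frame of tray_green between 0.034 and 0.058 m and y of tape_roll in the frame of tray_green between -0.054 and -0.03 m); the robot touches nothing.
It fails at once if the gauze stack or the marker is shoved more than 3 cm (distance of any of gauze_stack, marker from where it was at the start of the episode above 0.03 m).
It fails at once if a vial is tipped over (angle between any of amber_vial, clear_vial's own z axis and vertical above 0.7 rad).
It also fails if it takes over 144 s, if anything falls off the work surface, if the arm or the gripper's body presses on something with over 40 N, if the wrist force passes 120 N, or if a joint passes its speed limit or range.

## Robot

A 6-joint arm with a two-finger parallel gripper is mounted at the origin on a cart in front of the work surface, level with it; the furniture and walls round the work are solid. World frame = base frame: x ahead of the robot, y to its left, z up, the work surface at z = 0. Lengths are in mm, angles in rad, forces in N, time in s.
With the tool pointing down it reaches from about 275 to 1000 mm from the base axis. Payload 8.4 kg.
Tool frame: the origin (TCP) lies between the finger pads; the fingertips stand 22 mm ahead of it and the grasp point (between the pads) lies 3 mm ahead of it (r.nose_length is the z of the fingertips in the tool frame, in mm); z points along the fingers, y is the line along which they close (so a half turn about z gives the same grasp; the last joint's range is limited). The gripper opens to 85 mm and grips with 20 to 120 N. Pads are 22 mm wide; open, the fingers measure 114 mm over their backs; the gripper's body (76 mm by 85 mm) begins 54 mm behind the grasp point. The pads swing forward as they close: fully open they stand 13 mm farther back than shut.
Start: joints at [-1.187, 0.353, 1.633, -0, 1.155, -0.002], TCP at [235.187, -579.064, 225.781] pointing down, gripper open.
Joint ranges: [-2.63, 2.63], [-0.92, 2.1], [0.06, 2.66], [-1.3, 4.44], [0, 2.69], [-3.02, 3.02]. Speed limits (rad/s): [2.22, 2.22, 2.79, 3.14, 3.14, 3.14].

## Interface

Orientations are given as [roll, pitch, yaw] about the fixed x, y, z axes, in that order (R = Rz(yaw) Ry(pitch) Rx(roll)).
In Python, from rig import r, cams gives the robot as it stands.
- The arm moves only by the shell command python3 -m handwheel FILE [FORCE], which reads ROWS from the file FILE. ROWS is a JSON list that holds a single list of rows (three levels of brackets), with 1 to 5 rows, each of 7 numbers: a rotation vector rx, ry, rz in fractions of the full range, 1 being 2 pi rad, then dx, dy, dz in parts of the range, where 1.0 means 750 mm, then the opening from 0.0 (shut) to 1.0 (fully open); each row shifts and turns the commanded pose from where the row before left it, along the tool's axes as they then stand; what a row does not reach is not made up. A row lasts 1/12 s, in which the tool goes at most 41.7 mm and 0.125 rad, less where a joint would pass 70% of its speed; a pose out of reach is approached as far as the arm can. The fingers move at their own pace and stop on an object; FORCE is the grip in N (left out, the last holds). Time passes only in rows, so rows that do not move let the fingers close. It prints the time, the measured TCP pose, the force, the opening and the grip force at its end. A shift or turn number past 1, either way, is cut back to 1. Input that does not fit is refused with a message, and nothing moves.
- r.sense(): the state, without advancing time (a new reading comes with each control period).
- cams.grab_frame(name): name is "scene" or "top" or "wrist"; returns the picture (400x640x3 uint8, red, green, blue); there is no depth.
- cams.camera_params(name): a dict with "fx", "fy", "cx", "cy" (pixels), "rvec" (rotation vector, rad) and "tvec" (3), from world to camera coordinates, as OpenCV has them. Camera axes: x right, y down, z forward; pixel columns grow to the right and rows downward; lengths in mm; the calibration is good to about 2 mm. A picture is of the moment at which its call begins: read the wrist's pose just before it. camera_params takes no time and is no camera call; for the wrist camera it gives the pose at the moment of the call.
- r.sign_off(): hands the job in; it is judged then, once.
The state is a dict: "clock": time; "qpos": joint angles; "qvel": joint speeds; "joint_efforts": joint torques, N m; "eef_pos": TCP position; "tcp_rot": TCP orientation; "contact_force": force on the tool from outside, world axes, zero at the start; "wrist_torque": the same for the moment, N m; "opening": opening from 0.0 (shut) to 1.0 (fully open); "grasp_force": force on a finger pad.
Only numpy, scipy, OpenCV 4.12 (cv2) and the standard library are available. Lean on these libraries where they do the work, as an engineer would, in place of code of your own. Each camera call takes 0.05 s, during which the arm holds its last target. There are 200 camera calls.

## Working session

There is one attempt and no reset: what is moved stays moved. The work goes in short steps, Python scripts to look and compute and a shell command to move; the robot and the scene stay as the last step left them, time stands still between calls to the robot, and variables do not carry over. Pictures are saved under pics/ and viewed, at most 14 in all, crops included, and the job is handed in when it is done.

```bash
ls; mkdir -p pics; python3 - <<'E'
from rig import r,cams
import cv2
s=r.sense();print(s['clock'],s['eef_pos'],s['tcp_rot'],s['opening'],r.nose_length)
for n in ("top","scene"):
    cv2.imwrite(f"pics/{n}0.png",cams.grab_frame(n)[:,:,::-1]);print(cams.camera_params(n))
print(cams.camera_params("wrist"))
E
```

```text
pics
0.0 [ 235.0157027  -578.59258485  225.0494826 ] [-3.14018015e+00 -1.50332902e-05  3.85859442e-01] 1.0015324054781647 22.0
{'fx': 383.35291559972353, 'fy': 383.35291559972353, 'cx': 319.8864989989759, 'cy': 198.85788002258013, 'rvec': array([ 2.13677076, -2.12315126,  0.20978192]), 'tvec': array([-26.8699441 , 590.04333954, 918.98042011])}
{'fx': 373.080717139404, 'fy': 373.080717139404, 'cx': 316.9640748049429, 'cy': 195.40330136252382, 'rvec': array([ 0.61334105, -2.44430555,  1.43811897]), 'tvec': array([510.33504712, 200.96712751, 881.46228667])}
{'fx': 358.8924464442531, 'fy': 358.8924464442531, 'cx': 315.6100297175167, 'cy': 199.19471107109467, 'rvec': array([-2.371062  ,  1.59672295,  0.26661784]), 'tvec': array([-625.00844217,  -42.56890905,  380.7604552 ])}
```

View pics/top0.png

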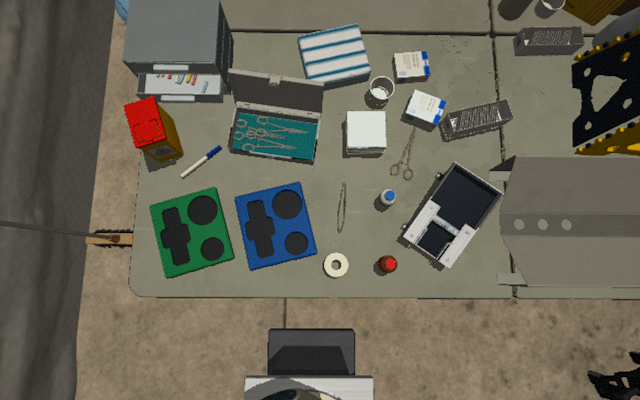

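View pics/scene0.png

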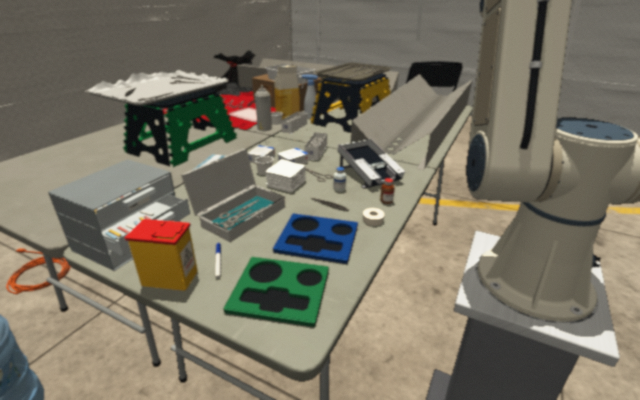

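The top view shows everything: green tray near (192,232), blue tray (275,225), forceps (342,207), clear vial with blue cap (387,198), red-capped vial (388,264), tape (336,265) and the chute (452,215). Gauze (366,132) and marker (200,162) are the bystanders. Next I'll measure them.

```bash
cat > h.py <<'E'
import numpy as np,cv2
from scipy.spatial.transform import Rotation as R
from rig import r,cams
def ray(p,uv,z):
    """pixels -> world points on plane z (mm)"""
    M=R.from_rotvec(p['rvec']).as_matrix(); c=-M.T@p['tvec']
    uv=np.atleast_2d(uv).astype(float)
    d=np.c_[(uv[:,0]-p['cx'])/p['fx'],(uv[:,1]-p['cy'])/p['fy'],np.ones(len(uv))]@M
    return c+d*((z-c[2])/d[:,2])[:,None]
def proj(p,X):
    return cv2.projectPoints(np.atleast_2d(X).astype(float),p['rvec'],p['tvec'],np.array([[p['fx'],0,p['cx']],[0,p['fy'],p['cy']],[0,0,1.]]),None)[0][:,0]
def blobs(im,lo,hi,roi,amin=20):
    x0,y0,x1,y1=roi
    m=cv2.inRange(cv2.cvtColor(im,cv2.COLOR_RGB2HSV)[y0:y1,x0:x1],lo,hi)
    cs=cv2.findContours(m,cv2.RETR_EXTERNAL,cv2.CHAIN_APPROX_NONE)[0]
    return sorted([c+[x0,y0] for c in cs if cv2.contourArea(c)>amin],key=cv2.contourArea,reverse=True)
def go(xyz,yaw):
    """delta in tool axes from the present pose to a tool-down pose at xyz,yaw (deg)"""
    s=r.sense();T=R.from_euler('xyz',s['tcp_rot'])
    G=R.from_euler('xyz',[np.pi,0,np.radians(yaw)])
    print('rot',(T.inv()*G).as_rotvec().round(3),'d',(T.inv().apply(np.array(xyz)-s['eef_pos'])).round(1),'pos',s['eef_pos'].round(1),'clock',round(s['clock'],2))
E
python3 - <<'E'
from h import *
p=cams.camera_params("top");im=cv2.imread('pics/top0.png')[:,:,::-1].copy()
cv2.imwrite('pics/crop1.png',cv2.resize(im[150:285,320:510],None,fx=4,fy=4,interpolation=cv2.INTER_CUBIC)[:,:,::-1])
M=R.from_rotvec(p['rvec']).as_matrix();print('cam',-M.T@p['tvec'])
print('img axes', proj(p,[[600,0,0],[700,0,0],[600,100,0]]))
for n,lo,hi,roi,z in [('green',(60,80,40),(80,255,255),(140,180,240,285),14),('blue',(100,120,50),(120,255,255),(230,175,325,275),14),('bcap',(95,60,60),(120,255,255),(370,185,400,215),77),('rcap',(0,120,60),(8,255,255),(370,250,405,280),77),('tape',(15,10,170),(35,120,255),(318,248,352,282),25)]:
    c=blobs(im,lo,hi,roi)[0]
    rect=cv2.minAreaRect(c);W=ray(p,rect[0],z)[0]
    mom=cv2.moments(c);cm=ray(p,[mom['m10']/mom['m00'],mom['m01']/mom['m00']],z)[0]
    Wc=ray(p,c[:,0],z)[:,:2].astype(np.float32);wr=cv2.minAreaRect(Wc)
    print(n,np.round(rect,1).tolist() if 0 else [np.round(q,1) for q in rect],'world',W.round(1),'mom',cm.round(1),[np.round(q,1) for q in wr])
E
```

```text
cam [ 411.44658882  -12.21455432 1011.90941205]
img axes [[311.0509495  198.95039888]
 [311.39796771 162.9737172 ]
 [273.75385627 198.67349026]]
green [array([190.5, 232.2]), array([76.7, 71.7]), np.float64(75.3)] world [507.3 311.7  14. ] mom [507.3 310.5  14. ] [array([509.8, 310.6]), array([198.4, 179.8]), np.float64(17.3)]
blue [array([274.6, 225.4]), array([75. , 69.4]), np.float64(76.4)] world [526.4  94.2  14. ] mom [526.   93.1  14. ] [array([528.6,  93.3]), array([196.8, 178. ]), np.float64(14.2)]
bcap [array([389.5, 194.5]), array([9., 9.]), np.float64(90.0)] world [ 598.4 -196.3   77. ] mom [ 597.7 -196.5   77. ] [array([ 598.4, -196.3]), array([22.9, 22.8]), np.float64(0.4)]
rcap [array([390. , 263.5]), array([10., 11.]), np.float64(0.0)] world [ 428.8 -192.7   77. ] mom [ 428.7 -193.2   77. ] [array([ 428.8, -192.7]), array([24.2, 26.2]), np.float64(88.2)]
tape [array([335.8, 264.2]), array([24. , 23.3]), np.float64(45.0)] world [427.1 -64.6  25. ] mom [426.9 -65.   25. ] [array([427.3, -64.6]), array([60.5, 59.1]), np.float64(45.3)]
```

View pics/crop1.png

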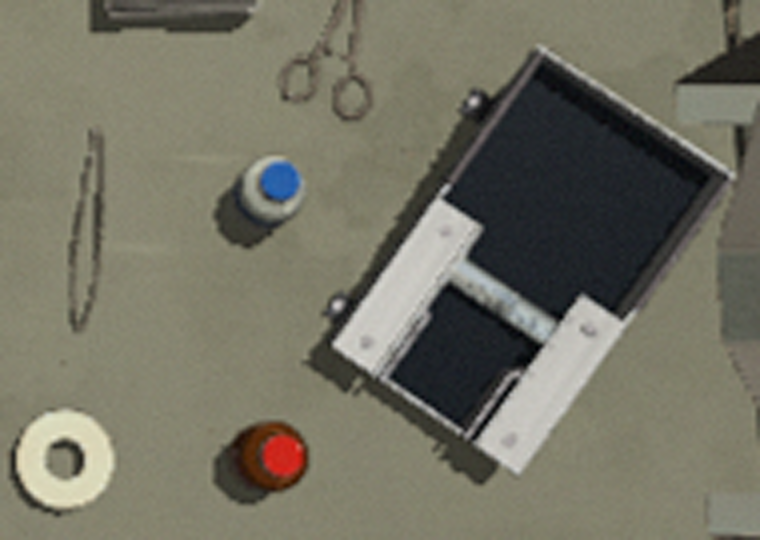

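Crop (4x, offset 320,150): forceps ends are at (96,130) and (77,330), and the clear and amber vials are upright. The chute's lip uphill corners are at (447,190) and (632,318), its end-wall corners at (540,48) and (733,177), and the syringe lies at about (505,300) across the slot. Next I'll measure the chute, forceps and tray pockets.

```bash
python3 - <<'E'
from h import *
p=cams.camera_params("top");im=cv2.imread('pics/top0.png')[:,:,::-1].copy()
c2=lambda q:np.array(q)/4+[320-.375,150-.375]
f=ray(p,c2([[96,130],[77,330]]),5);print('forceps',f.round(1),f.mean(0).round(1),np.degrees(np.arctan2(*(f[0]-f[1])[1::-1])))
l=ray(p,c2([[447,190],[632,318],[482,228],[585,295]]),71.3);print('lips',l.round(1))
e=ray(p,c2([[540,48],[733,177]]),87.7);print('end',e.round(1))
b=ray(p,c2([[335,350],[520,472]]),47);print('low',b.round(1))
for v in (l[0]-l[1],l[2]-l[3],e[0]-e[1],b[0]-b[1],e.mean(0)-l[:2].mean(0),e.mean(0)-b.mean(0)):print(np.degrees(np.arctan2(v[1],v[0])).round(1),np.linalg.norm(v[:2]).round(1))
sy=ray(p,c2([[460,265],[545,330]]),46);print('syr',sy.round(1))
for n,roi in (('g',(150,185,235,275)),('b',(236,182,316,268))):
    for c in blobs(im,(0,0,0),(180,255,62),roi,60)[:4]:
        (u,v),_=cv2.minEnclosingCircle(c); m=cv2.moments(c)
        W=ray(p,c[:,0],9)[:,:2].astype(np.float32);print(n,cv2.contourArea(c),ray(p,[m['m10']/m['m00'],m['m01']/m['m00']],9).round(1),[np.round(q,1) for q in cv2.minAreaRect(W)])
for n,a,x,y in (('g',17.3,508.5,310.6),('b',14.2,527.5,93.2)):
    A=R.from_euler('z',a,degrees=True)
    print(n,(A.apply([[-60,-42,0],[46,-42,0],[0,40,0]])+[x,y,0]).round(1))
E
```

```text
forceps [[645.9 -87.4   5. ]
 [510.8 -74.1   5. ]] [578.4 -80.8   5. ] -5.639253784538957
lips [[ 593.6 -302.5   71.3]
 [ 513.9 -413.3   71.3]
 [ 569.7 -323.2   71.3]
 [ 528.  -385.1   71.3]]
end [[ 681.6 -360.3   87.7]
 [ 600.  -475.3   87.7]]
low [[ 495.1 -234.2   47. ]
 [ 420.  -346.9   47. ]]
54.3 136.6
56.1 74.6
54.6 141.0
56.3 135.5
-34.5 105.7
-34.8 223.1
syr [[ 549.9 -316.2   46. ]
 [ 508.7 -368.2   46. ]]
g 1107.5 [[497.4 352.2   9. ]] [array([498.3, 353.1]), array([151.1,  73. ]), np.float64(17.6)]
g 650.5 [[567.  286.9   9. ]] [array([567.9, 285.9]), array([77.8, 76. ]), np.float64(3.9)]
g 390.0 [[465.6 255.3   9. ]] [array([466. , 255.1]), array([59.2, 56.8]), np.float64(3.5)]
b 1051.5 [[518.7 133.1   9. ]] [array([519.6, 133.8]), array([150.6,  72.3]), np.float64(13.5)]
b 621.5 [[584.7  64.    9. ]] [array([584.5,  63.6]), array([75.5, 74.3]), np.float64(0.8)]
b 376.5 [[481.7  37.9   9. ]] [array([481.5,  38. ]), array([57. , 57.3]), np.float64(0.4)]
g [[463.7 252.7   0. ]
 [564.9 284.2   0. ]
 [496.6 348.8   0. ]]
b [[479.6  37.8   0. ]
 [582.4  63.8   0. ]
 [517.7 132.    0. ]]
```

```bash
cat >> h.py <<'E'
def got(xyz,yaw,rx):
    """as go, with a further turn rx (rad) about the tool x"""
    s=r.sense();T=R.from_euler('xyz',s['tcp_rot'])
    G=R.from_euler('xyz',[np.pi,0,np.radians(yaw)])*R.from_rotvec([rx,0,0])
    print('rot',(T.inv()*G).as_rotvec().round(3),'d_final_axes',(G.inv().apply(np.array(xyz)-s['eef_pos'])).round(1),'d',(T.inv().apply(np.array(xyz)-s['eef_pos'])).round(1),'clock',round(s['clock'],2))
E
python3 -c "
from h import *
got([506.4,-325,152.3],55.3,-.209)"
```

```text
rot [-0.204  0.06  -0.577] d_final_axes [363.   61.9  87.6] d [ 346.9 -132.8   73. ] clock 0.1
```

Units first: shifts go in shares of 750 mm and turns go in shares of 2 pi rad. So -0.115 rad is -0.0183.

```bash
echo '[[[-0.0065,0.0019,-0.0183,0,0,0,0.45],[-0.0065,0.0019,-0.0183,0,0,0,0.45],[-0.0065,0.0019,-0.0183,0,0,0,0.45],[-0.0065,0.0019,-0.0183,0,0,0,0.45],[-0.0065,0.0019,-0.0183,0,0,0,0.45]]]' > path.dat && python3 -m handwheel path.dat 20
echo '[[[0,0,0,0.048,0.008,0.012,0.45],[0,0,0,0.048,0.008,0.012,0.45],[0,0,0,0.048,0.008,0.012,0.45],[0,0,0,0.048,0.008,0.012,0.45],[0,0,0,0.048,0.008,0.012,0.45]]]' > path.dat && python3 -m handwheel path.dat
echo '[[[0,0,0,0.048,0.008,0.0107,0.45],[0,0,0,0.048,0.008,0.0107,0.45],[0,0,0,0.048,0.008,0.0107,0.45],[0,0,0,0.048,0.008,0.0107,0.45],[0,0,0,0.048,0.008,0.0107,0.45]]]' > path.dat && python3 -m handwheel path.dat
echo '[[[0,0,0,0,0,0,0.45],[0,0,0,0,0,0,0.45],[0,0,0,0,0,0,0.45]]]' > path.dat && python3 -m handwheel path.dat
python3 - <<'E'
from h import *
got([526.4,-339,58.3],55.3,-.209)
p=cams.camera_params('wrist');im=cams.grab_frame('wrist');cv2.imwrite('pics/w1.png',im[:,:,::-1])
print(proj(p,[[530.7,-342,52],[516,-363,52],[526.4,-339,58.3]]))
E
```

```text
clock: 0.52
eef_pos: [235.2, -578.6, 225.5]
tcp_rot: [2.929, 0.002, 0.969]
contact_force: [0.2, 0.5, -0.1]
opening: 0.452
grasp_force: 0.0
clock: 0.93
eef_pos: [370.4, -452.1, 187.4]
tcp_rot: [2.931, 0.001, 0.962]
contact_force: [-0.1, -0.2, -0.5]
opening: 0.451
grasp_force: 0.0
clock: 1.35
eef_pos: [504.5, -325.7, 154.4]
tcp_rot: [2.931, 0.001, 0.963]
contact_force: [0.3, -0.4, 0.3]
opening: 0.448
grasp_force: 0.0
clock: 1.6
eef_pos: [503.2, -327.0, 154.6]
tcp_rot: [2.932, 0.001, 0.964]
contact_force: [-0.1, 1.2, 0.1]
opening: 0.449
grasp_force: 0.0
rot [ 0.001  0.001 -0.001] d_final_axes [ 3.3  5.3 99.6] d [ 3.5  5.2 99.6] clock 1.6
[[327.743407   188.37721737]
 [327.27161558 220.43180274]
 [322.78139433 191.3207124 ]]
```

View pics/w1.png

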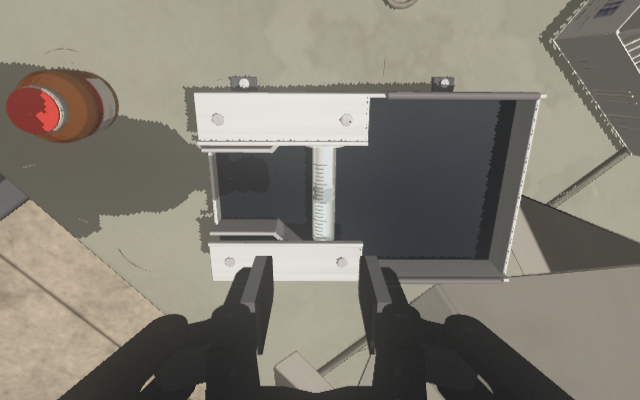

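The wrist view shows the syringe barrel between the lips at columns 312-336 and rows 145-241. The slot is centred near row 193 and the view is aligned with the chute.

```bash
python3 - <<'E'
from h import *
p=cams.camera_params('wrist')
print(ray(p,[[323.5,193],[324,150],[323,238]],43).round(1))
l=ray(p,[[324,145],[324,241.5]],65);print(l.round(1),l.mean(0))
print('along-lip',ray(p,[[215,242.5],[363,241]],65))
got([526.4,-339,58.3],55.3,-.209)
E
```

```text
[[ 525.9 -347.4   43. ]
 [ 545.1 -320.    43. ]
 [ 504.  -378.5   43. ]]
[[ 545.3 -310.6   65. ]
 [ 504.7 -369.7   65. ]] [ 525.00318942 -340.14064155   65.        ]
along-lip [[ 445.2698772  -319.7759115    65.        ]
 [ 528.17573112 -389.21726824   65.        ]]
rot [ 0.001  0.002 -0.002] d_final_axes [ 4.   5.2 99.8] d [ 4.2  5.  99.8] clock 1.65
```

To row units: 25 mm is 0.0333, 5.5 mm is 0.0073.

```bash
echo '[[[0,0,0,0.004,0.0073,0.0333,0.45],[0,0,0,0,0,0.0333,0.45],[0,0,0,0,0,0.0267,0.45],[0,0,0,0,0,0.02,0.45],[0,0,0,0,0,0.0093,0.45]]]' > path.dat && python3 -m handwheel path.dat
echo '[[[0,0,0,0,0,0.0033,0.45],[0,0,0,0,0,0.0033,0.45],[0,0,0,0,0,0.002,0.45],[0,0,0,0,0,0,0.45],[0,0,0,0,0,0,0.45]]]' > path.dat && python3 -m handwheel path.dat
echo '[[[0,0,0,0,0,0,0],[0,0,0,0,0,0,0],[0,0,0,0,0,0,0],[0,0,0,0,0,0,0],[0,0,0,0,0,0,0]]]' > path.dat && python3 -m handwheel path.dat 20
python3 - <<'E'
from h import *
got([526.4,-339,58.3],55.3,-.209)
cv2.imwrite('pics/w2.png',cams.grab_frame('wrist')[:,:,::-1])
E
```

```text
clock: 2.07
eef_pos: [523.7, -339.8, 64.2]
tcp_rot: [2.933, 0.001, 0.961]
contact_force: [-0.2, 1.1, -0.7]
opening: 0.448
grasp_force: 0.0
clock: 2.48
eef_pos: [526.8, -340.0, 60.6]
tcp_rot: [2.93, 0.001, 0.963]
contact_force: [0.4, -0.2, 0.6]
opening: 0.447
grasp_force: 0.0
clock: 2.9
eef_pos: [526.5, -339.7, 59.8]
tcp_rot: [2.931, 0.001, 0.963]
contact_force: [-0.4, -0.1, 0.7]
opening: -0.001
grasp_force: 0.0
rot [ 0.002  0.001 -0.002] d_final_axes [ 0.5 -0.8  1.4] d [ 0.5 -0.8  1.4] clock 2.9
```

View pics/w2.png

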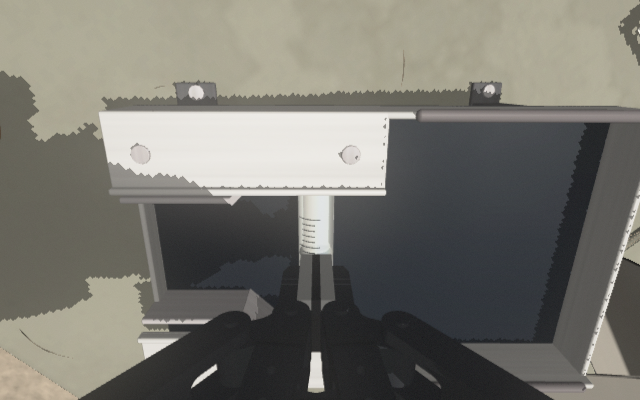

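```bash
echo '[[[0,0,0,0,0,0,0],[0,0,0,0,0,0,0],[0,0,0,0,0,0,0]]]' > path.dat && python3 -m handwheel path.dat 25
python3 - <<'E'
from h import *
s=r.sense();p=cams.camera_params('wrist');T=R.from_euler('xyz',s['tcp_rot'])
for y in (-6,0,6):
  for x in (-11,11):
    print(x,y,proj(p,s['eef_pos']+T.apply([x,y,22])).round(), proj(p,s['eef_pos']+T.apply([x,y,10])).round())
print(s['opening'],s['grasp_force'],T.apply([0,0,1]))
im=cams.grab_frame('wrist');cv2.imwrite('pics/w3.png',cv2.resize(im[180:400,200:440],None,fx=3,fy=2.7)[:,:,::-1])
E
```

```text
clock: 3.2
eef_pos: [526.5, -339.7, 59.7]
tcp_rot: [2.931, 0.001, 0.963]
contact_force: [0.0, 0.8, -0.3]
opening: -0.004
grasp_force: 0.0
-11 -6 [[304. 261.]] [[304. 273.]]
11 -6 [[304. 223.]] [[303. 233.]]
-11 0 [[316. 261.]] [[316. 273.]]
11 0 [[316. 223.]] [[316. 233.]]
-11 6 [[327. 261.]] [[328. 273.]]
11 6 [[327. 223.]] [[328. 233.]]
-0.0039366901683027655 0.0 [ 0.17118603 -0.12004916 -0.97789751]
```

View pics/w3.png

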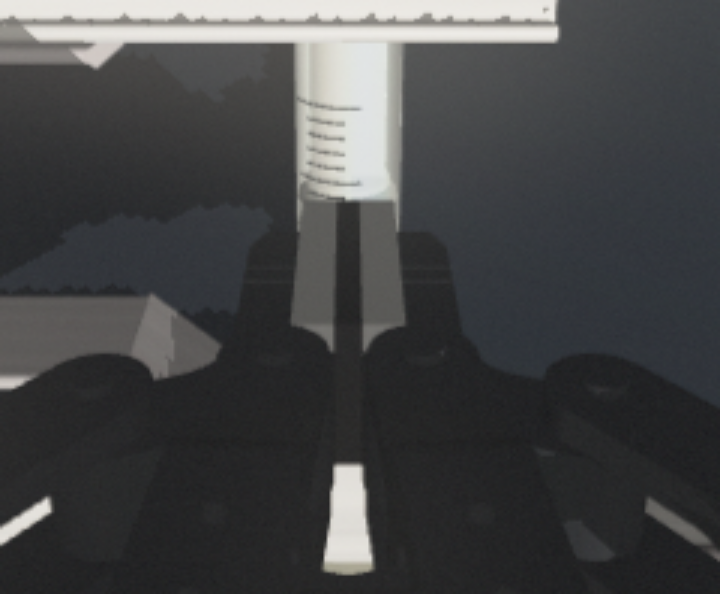

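The fingers read fully shut with no grip force, and the pads appear over the barrel rather than beside it, so I'll check where the pad tips really are in the tool frame.

```bash
python3 - <<'E'
from h import *
s=r.sense();p=cams.camera_params('wrist');T=R.from_euler('xyz',s['tcp_rot'])
M=R.from_rotvec(p['rvec']).as_matrix();c=T.inv().apply(-M.T@p['tvec']-s['eef_pos']);print('cam in tool',c.round(1),'axis',T.inv().apply(M[2]).round(3))
im=cv2.imread('pics/w1.png');cv2.imwrite('pics/w1c.png',cv2.resize(im[240:380,220:420],None,fx=4,fy=4))
for uv,y in (((272,257),-19),((362,257),19),((262,257),-19)):
    d=np.array([(uv[0]-p['cx'])/p['fx'],(uv[1]-p['cy'])/p['fy'],1])@M; d=T.inv().apply(d); k=(y-c[1])/d[1]; print(uv,(c+k*d).round(1))
    for x in (11,-11,0): k=(x-c[0])/d[0]; print('  x',x,(c+k*d).round(1))
E
```

```text
cam in tool [  81.6    0.2 -147.8] axis [-0.322 -0.     0.947]
(272, 257) [  7.2 -19.   -7.4]
  x 11 [ 11.  -18.  -14.6]
  x -11 [-11.  -23.7  26.9]
  x 0 [  0.  -20.8   6.1]
(362, 257) [ 12.1  19.  -16.8]
  x 11 [ 11.   19.3 -14.7]
  x -11 [-11.   25.3  26.8]
  x 0 [ 0.  22.3  6.1]
(262, 257) [ 21.  -19.  -33.5]
  x 11 [ 11.  -22.2 -14.6]
  x -11 [-11.  -29.1  26.9]
  x 0 [  0.  -25.6   6.1]
```

View pics/w1c.png

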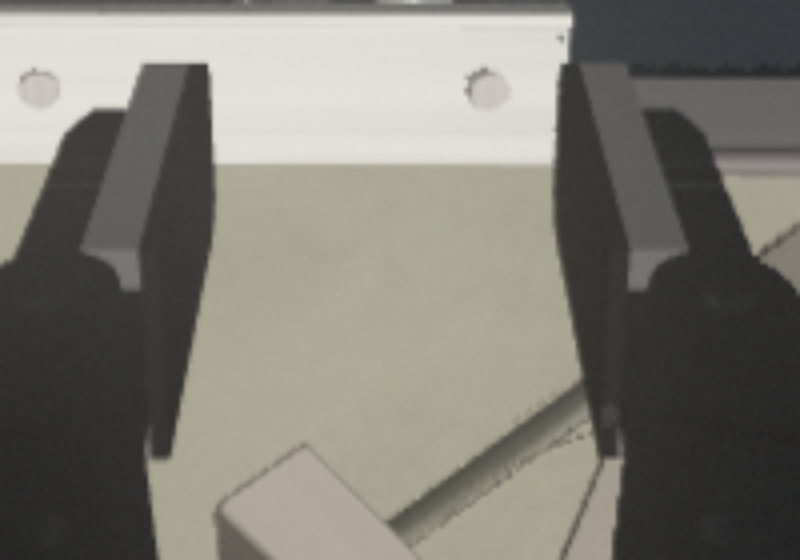

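Ray geometry puts the visible tips near tool z ≈ -14 rather than +22, about 36 mm short of nominal. That explains the fingers closing on air above the barrel. I'll open and descend further in small steps, watching the force.

To row units: 4 mm is 0.0053.

```bash
echo '[[[0,0,0,0,0,0,0.45],[0,0,0,0,0,0,0.45],[0,0,0,0,0,0,0.45],[0,0,0,0,0,0.0053,0.45],[0,0,0,0,0,0.0053,0.45]]]' > path.dat && python3 -m handwheel path.dat
echo '[[[0,0,0,0,0,0.0053,0.45],[0,0,0,0,0,0,0.45]]]' > path.dat && python3 -m handwheel path.dat|grep -E "eef|force"
echo '[[[0,0,0,0,0,0.0053,0.45],[0,0,0,0,0,0,0.45]]]' > path.dat && python3 -m handwheel path.dat|grep -E "eef|force"
python3 - <<'E'
from h import *
s=r.sense();p=cams.camera_params('scene');T=R.from_euler('xyz',s['tcp_rot'])
im=cams.grab_frame('scene')
q=[proj(p,s['eef_pos']+T.apply([0,0,z]))[0] for z in (22,0,-14)];print(q)
u,v=map(int,q[0]);x0,y0=u-60,v-50
big=cv2.resize(im[y0:y0+80,x0:x0+110],None,fx=7,fy=7,interpolation=cv2.INTER_CUBIC)[:,:,::-1].copy()
for a,c in zip(q,((0,0,255),(0,255,0),(255,0,0))): cv2.circle(big,tuple(((a-[x0,y0])*7+3).astype(int)),4,c,-1)
cv2.imwrite('pics/s2.png',big)
E
```

```text
clock: 3.67
eef_pos: [528.1, -340.8, 51.9]
tcp_rot: [2.93, 0.001, 0.963]
contact_force: [-0.6, -0.2, 0.0]
opening: 0.449
grasp_force: 0.0
eef_pos: [528.2, -340.9, 46.9]
contact_force: [-0.1, 0.2, -0.7]
grasp_force: 0.0
eef_pos: [529.0, -341.5, 43.3]
contact_force: [-0.5, 0.5, -0.0]
grasp_force: 0.0
[array([372.43156424, 170.72807476]), array([373.62971661, 165.79268175]), array([374.40534333, 162.59774362])]
```

View pics/s2.png

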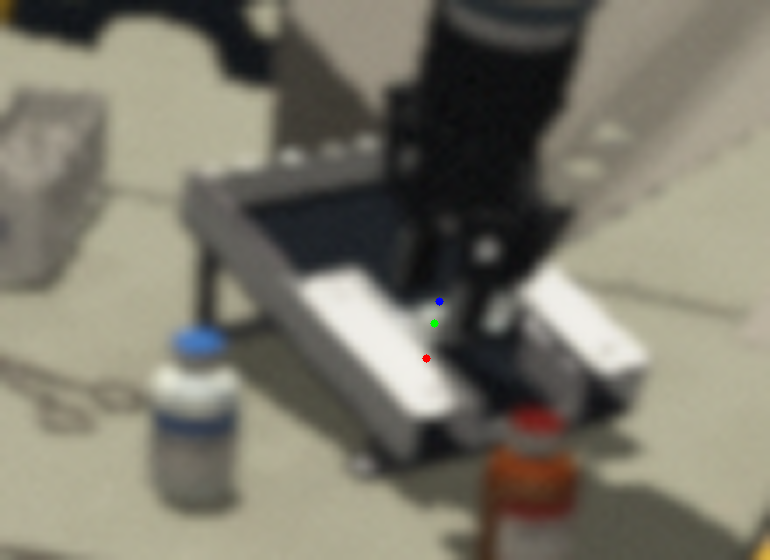

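The scene picture confirms it: the mid-point of the real tips sits near the blue dot (tool z ≈ -14), and the red nominal tip is wrong. I'll continue down until about 3 mm above the floor, watching the force.

To row units: 4 mm is 0.0053.

```bash
echo '[[[0,0,0,0,0,0.0053,0.45],[0,0,0,0,0,0.0053,0.45],[0,0,0,0,0,0,0.45]]]' > path.dat && python3 -m handwheel path.dat|grep -E "eef|force"
echo '[[[0,0,0,0,0,0.004,0.45],[0,0,0,0,0,0.004,0.45],[0,0,0,0,0,0,0.45]]]' > path.dat && python3 -m handwheel path.dat|grep -E "eef|force"
echo '[[[0,0,0,0,0,0.0027,0.45],[0,0,0,0,0,0,0.45],[0,0,0,0,0,0,0.45]]]' > path.dat && python3 -m handwheel path.dat|grep -E "eef|force"
echo '[[[0,0,0,0,0,0,0],[0,0,0,0,0,0,0],[0,0,0,0,0,0,0],[0,0,0,0,0,0,0],[0,0,0,0,0,0,0]]]' > path.dat && python3 -m handwheel path.dat 20
```

```text
eef_pos: [530.4, -342.4, 35.5]
contact_force: [-0.7, -0.2, -0.2]
grasp_force: 0.0
eef_pos: [531.4, -343.2, 29.8]
contact_force: [-0.1, 0.8, -0.0]
grasp_force: 0.0
eef_pos: [532.0, -343.5, 28.4]
contact_force: [-1.1, 0.8, -0.6]
grasp_force: 0.0
clock: 5.22
eef_pos: [532.0, -343.5, 29.0]
tcp_rot: [2.931, 0.001, 0.963]
contact_force: [-2.8, 1.6, 6.4]
opening: 0.144
grasp_force: 23.7
```

Gripped: opening 0.144 is 12 mm. Now ease up 1.5 mm and move it up the slope along tool +y.

Units first: shifts go in shares of 750 mm and turns go in shares of 2 pi rad. So 10 mm is 0.0133, 6 mm is 0.008.

```bash
echo '[[[0,0,0,0,0,-0.002,0],[0,0,0,0,0.008,0,0],[0,0,0,0,0.0133,0,0],[0,0,0,0,0.0133,0,0],[0,0,0,0,0.0133,0,0]]]' > path.dat && python3 -m handwheel path.dat
echo '[[[0,0,0,0,0.0133,0,0],[0,0,0,0,0.0133,0,0],[0,0,0,0,0.0133,0,0],[0,0,0,0,0.008,0,0],[0,0,0,0,0,0,0]]]' > path.dat && python3 -m handwheel path.dat
python3 - <<'E'
from h import *
im=cams.grab_frame('wrist');cv2.imwrite('pics/w4.png',im[:,:,::-1])
E
```

```text
clock: 5.63
eef_pos: [562.0, -364.4, 37.9]
tcp_rot: [2.93, 0.001, 0.963]
contact_force: [0.0, -1.4, 0.2]
opening: 0.144
grasp_force: 21.2
clock: 6.05
eef_pos: [591.1, -384.7, 45.5]
tcp_rot: [2.929, 0.001, 0.963]
contact_force: [-0.2, -0.9, 0.2]
opening: 0.149
grasp_force: 21.2
```

View pics/w4.png

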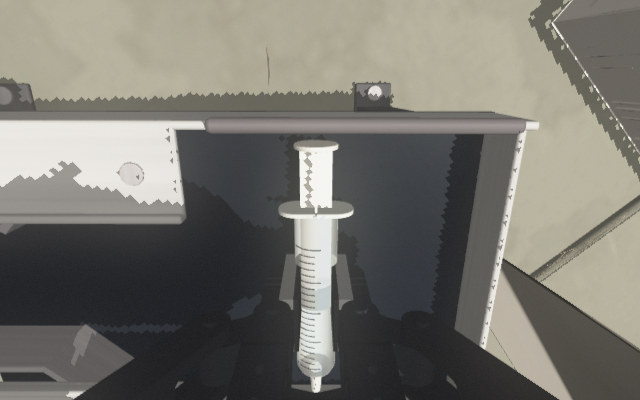

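The wrist picture shows the syringe held in the open part of the chute, with its flange at (316,210), the plunger towards tool +x, and the grip near the origin. Lift, level, and carry it to the blue groove.

To row units: -35 mm is -0.0467, -30 mm is -0.04.

```bash
echo '[[[0,0,0,0,0,-0.0267,0],[0,0,0,0,0,-0.04,0],[0,0,0,0,0,-0.0467,0],[0,0,0,0,0,-0.04,0],[0,0,0,0,0,-0.0267,0]]]' > path.dat && python3 -m handwheel path.dat 30
echo '[[[0.0167,0,0,0,0,0,0],[0.0166,0,0,0,0,0,0],[0,0,0.0191,0,0,0,0],[0,0,0.0191,0,0,0,0],[0,0,0.0191,0,0,0,0]]]' > path.dat && python3 -m handwheel path.dat
echo '[[[0,0,0.0191,0,0,0,0],[0,0,0.0191,0,0,0,0],[0,0,0.0191,0,0,0,0],[0,0,0,0,0,0,0]]]' > path.dat && python3 -m handwheel path.dat
python3 -c "
from h import *
go([520,133.3,60],13.8)"
```

```text
clock: 6.52
eef_pos: [566.2, -367.2, 179.8]
tcp_rot: [2.929, 0.001, 0.963]
contact_force: [0.2, 0.1, -0.2]
opening: 0.142
grasp_force: 34.1
clock: 6.93
eef_pos: [566.0, -367.1, 176.3]
tcp_rot: [3.141, 0.001, 0.597]
contact_force: [-0.1, 1.1, 0.2]
opening: 0.145
grasp_force: 34.2
clock: 7.27
eef_pos: [565.8, -366.9, 176.6]
tcp_rot: [3.141, 0.0, 0.237]
contact_force: [0.4, -0.2, -0.3]
opening: 0.141
grasp_force: 34.2
rot [ 0.001  0.    -0.003] d [  73.2 -497.1  116.1] pos [ 565.8 -366.9  176.6] clock 7.27
```

To row units: -35 mm is -0.0467, 5 mm is 0.0067.

```bash
echo '[[[0,0,0,0.0067,-0.0467,0,0],[0,0,0,0.0067,-0.0467,0,0],[0,0,0,0.0067,-0.0467,0,0],[0,0,0,0.0067,-0.0467,0,0],[0,0,0,0.0067,-0.0467,0,0]]]' > path.dat && python3 -m handwheel path.dat
echo '[[[0,0,0,0.0067,-0.0467,0,0],[0,0,0,0.0067,-0.0467,0,0],[0,0,0,0.0067,-0.0467,0,0],[0,0,0,0.0067,-0.0467,0,0],[0,0,0,0.0067,-0.0467,0,0]]]' > path.dat && python3 -m handwheel path.dat
echo '[[[0,0,0,0.008,-0.0467,0,0],[0,0,0,0.008,-0.0467,0,0],[0,0,0,0.008,-0.0467,0,0],[0,0,0,0.0067,-0.0467,0,0],[0,0,0,0,0,0,0]]]' > path.dat && python3 -m handwheel path.dat
echo '[[[0,0,0,0,-0.0093,0.04,0],[0,0,0,0,0,0.0467,0],[0,0,0,0,0,0.0467,0],[0,0,0,0,0,0.0267,0],[0,0,0,0,0,0,0]]]' > path.dat && python3 -m handwheel path.dat
python3 - <<'E'
from h import *
go([520,133.3,1],13.8)
im=cams.grab_frame('wrist');cv2.imwrite('pics/w5.png',im[:,:,::-1])
E
```

```text
clock: 7.68
eef_pos: [547.6, -189.9, 176.5]
tcp_rot: [3.14, -0.0, 0.247]
contact_force: [0.8, 0.5, 0.5]
opening: 0.144
grasp_force: 34.2
clock: 8.1
eef_pos: [529.8, -14.0, 176.4]
tcp_rot: [3.14, -0.0, 0.247]
contact_force: [0.8, -0.2, 0.9]
opening: 0.14
grasp_force: 34.2
clock: 8.52
eef_pos: [518.4, 130.8, 176.2]
tcp_rot: [-3.142, -0.001, 0.25]
contact_force: [-0.9, 0.0, -1.2]
opening: 0.144
grasp_force: 34.2
clock: 8.93
eef_pos: [514.3, 131.4, 52.1]
tcp_rot: [3.14, 0.007, 0.247]
contact_force: [-2.0, -0.8, 0.4]
opening: 0.141
grasp_force: 34.2
rot [0.002 0.007 0.006] d [ 6.4 -0.5 51.1] pos [514.3 131.4  52.1] clock 8.93
```

View pics/w5.png

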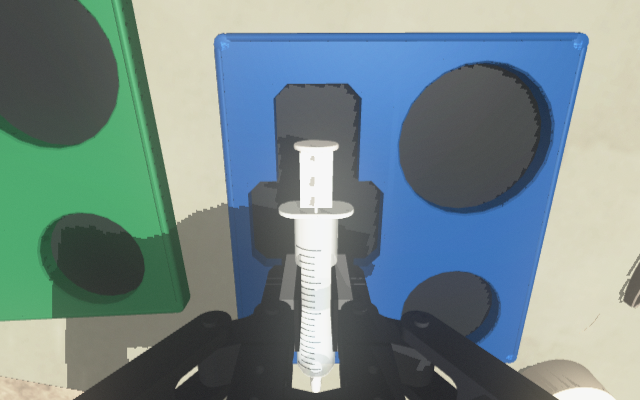

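The syringe is lined up over the blue groove: the notch spans columns 250-382 and the syringe is at 316. Lower it with force checks.

To row units: 15 mm is 0.02, 8 mm is 0.0107.

```bash
echo '[[[0,0,0,0.008,0,0.02,0],[0,0,0,0,0,0.02,0],[0,0,0,0,0,0.0107,0],[0,0,0,0,0,0.0053,0],[0,0,0,0,0,0,0]]]' > path.dat && python3 -m handwheel path.dat|grep -E "eef|force"
echo '[[[0,0,0,0,0,0.004,0],[0,0,0,0,0,0,0]]]' > path.dat && python3 -m handwheel path.dat|grep -E "eef|force"
echo '[[[0,0,0,0,0,0.0027,0],[0,0,0,0,0,0,0]]]' > path.dat && python3 -m handwheel path.dat|grep -E "eef|force"
python3 -c "
from h import *
go([520,133.3,1],13.8)"
```

```text
eef_pos: [523.8, 133.7, 14.5]
contact_force: [0.1, 1.2, -0.7]
grasp_force: 34.2
eef_pos: [524.1, 133.8, 11.7]
contact_force: [0.3, -0.2, -0.3]
grasp_force: 34.2
eef_pos: [523.9, 133.8, 9.4]
contact_force: [-0.9, 1.2, -0.8]
grasp_force: 34.2
rot [ 0.002 -0.001  0.002] d [-3.9 -0.5  8.4] pos [523.9 133.8   9.4] clock 9.73
```

To row units: -4 mm is -0.0053, 2 mm is 0.0027.

```bash
echo '[[[0,0,0,-0.0053,-0.0007,0.0027,0],[0,0,0,0,0,0.0027,0],[0,0,0,0,0,0,0]]]' > path.dat && python3 -m handwheel path.dat|grep -E "eef|force"
echo '[[[0,0,0,0,0,0.0027,0],[0,0,0,0,0,0,0],[0,0,0,0,0,0,0]]]' > path.dat && python3 -m handwheel path.dat|grep -E "eef|force"
echo '[[[0,0,0,0,0,0.002,0],[0,0,0,0,0,0,0],[0,0,0,0,0,0,0]]]' > path.dat && python3 -m handwheel path.dat|grep -E "eef|force"
```

```text
eef_pos: [519.1, 133.2, 4.8]
contact_force: [0.2, 0.8, -0.1]
grasp_force: 34.2
eef_pos: [519.7, 133.3, 3.0]
contact_force: [0.0, -0.1, -0.2]
grasp_force: 34.2
eef_pos: [519.7, 133.3, 1.6]
contact_force: [-0.1, 0.1, -0.1]
grasp_force: 34.2
```

To row units: 1.5 mm is 0.002.

```bash
for i in 1; do echo '[[[0,0,0,0,0,0.002,0],[0,0,0,0,0,0,0],[0,0,0,0,0,0,0]]]' > path.dat && python3 -m handwheel path.dat|grep -E "eef|contact"; done
echo '[[[0,0,0,0,0,0.002,0],[0,0,0,0,0,0,0],[0,0,0,0,0,0,0]]]' > path.dat && python3 -m handwheel path.dat|grep -E "eef|contact"
```

```text
eef_pos: [519.7, 133.2, 0.1]
contact_force: [-0.7, 0.0, -0.5]
eef_pos: [519.9, 133.3, -1.0]
contact_force: [-0.9, 0.1, 4.7]
```

Contact at reported z = -1 (floor 4 mm), so the real tips sit about 5 mm behind the reported TCP. Release and rise.

To row units: -0.5 mm is -0.0007.

```bash
echo '[[[0,0,0,0,0,-0.0007,0.32],[0,0,0,0,0,0,0.32],[0,0,0,0,0,0,0.32],[0,0,0,0,0,0,0.32]]]' > path.dat && python3 -m handwheel path.dat|grep -E "eef|contact|open"
echo '[[[0,0,0,0,0,-0.0133,0.32],[0,0,0,0,0,-0.0267,0.32],[0,0,0,0,0,-0.0467,0.5],[0,0,0,0,0,-0.0467,0.5],[0,0,0,0,0,-0.0467,0.5]]]' > path.dat && python3 -m handwheel path.dat|grep -E "eef|contact|open"
python3 - <<'E'
from h import *
im=cams.grab_frame('wrist');cv2.imwrite('pics/w6.png',im[:,:,::-1])
go([427,-64.8,130],0)
go([578.4,-80.8,130],-5.6)
E
```

```text
eef_pos: [519.7, 133.3, -1.0]
contact_force: [-0.0, 0.3, 1.0]
opening: 0.322
eef_pos: [519.1, 133.4, 136.0]
contact_force: [0.7, -0.2, 0.6]
opening: 0.502
rot [ 0.001 -0.009  0.243] d [-141.1  170.2   11.7] pos [522.9 134.3 142.7] clock 11.78
rot [ 0.    -0.009  0.341] d [  2.  222.2  13.1] pos [522.9 134.3 142.7] clock 11.78
```

View pics/w6.png

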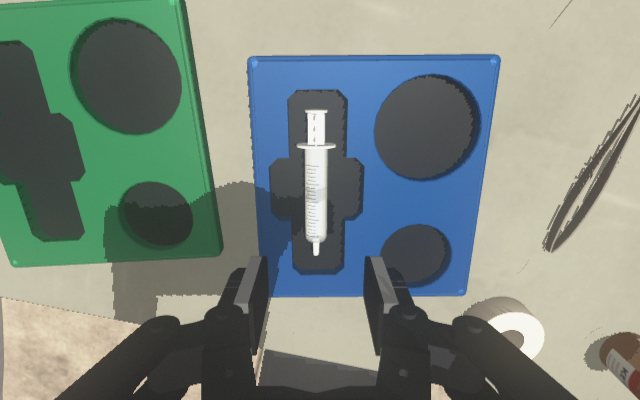

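The syringe lies flat in the blue groove, at columns 305-335 and rows 110-255. Next is the forceps.

To row units: 38 mm is 0.0507, 30 mm is 0.04, 0.114 rad is 0.0181.

```bash
echo '[[[0,0,0.0181,0,0,0,0.5],[0,-0.0014,0.0181,0,0,0,0.5],[0,0,0.018,0,0,0,0.5],[0,0,0,0,0.04,0,0.5],[0,0,0,0,0.0507,0,0.5]]]' > path.dat && python3 -m handwheel path.dat|grep eef
echo '[[[0,0,0,0,0.0507,0,0.5],[0,0,0,0,0.0507,0,0.5],[0,0,0,0,0.0507,0,0.5],[0,0,0,0,0.0507,0,0.5],[0,0,0,0,0,0,0.5]]]' > path.dat && python3 -m handwheel path.dat|grep eef
echo '[[[0,0,0,0,0,0,0.5],[0,0,0,0,0,0,0.5]]]' > path.dat && python3 -m handwheel path.dat|grep eef
python3 - <<'E'
from h import *
p=cams.camera_params('wrist');im=cams.grab_frame('wrist');cv2.imwrite('pics/w7.png',im[:,:,::-1])
go([578.4,-80.8,20],-5.6)
q=proj(p,[[646,-87.4,5],[511,-74,5],[578.4,-80.8,5]]);print(q.round())
x0,x1=int(q[:,0].min())-40,int(q[:,0].max())+40
g=im[:250,x0:x1].max(2)
m=((g<110)*255).astype(np.uint8);m=cv2.morphologyEx(m,cv2.MORPH_CLOSE,np.ones((5,5)))
for c in sorted(cv2.findContours(m,0,2)[0],key=cv2.contourArea)[::-1][:3]:
    W=ray(p,(c[:,0]+[x0,0]),5)[:,:2].astype(np.float32);print(cv2.contourArea(c),cv2.boundingRect(c+[x0,0]),[np.round(k,1) for k in cv2.minAreaRect(W)])
E
```

```text
eef_pos: [513.4, 66.8, 135.0]
eef_pos: [497.5, -90.7, 135.4]
eef_pos: [498.0, -85.4, 135.1]
rot [ 0.003  0.008 -0.   ] d [ 80.4 -12.2 114.3] pos [498.1 -84.8 135. ] clock 12.83
[[294. -27.]
 [298. 170.]
 [296.  80.]]
3267.5 (254, 200, 83, 50) [array([463.7, -65.7]), array([70.5, 44.7]), np.float64(84.2)]
431.5 (287, 41, 26, 131) [array([556.8, -77.6]), array([94.5, 16.6]), np.float64(4.4)]
184.5 (304, 14, 10, 95) [array([589.2, -90.8]), array([ 4.3, 63.6]), np.float64(89.9)]
```

To row units: 20 mm is 0.0267, -6 mm is -0.008.

```bash
echo '[[[0,0,0,0.0267,-0.008,0,0.5],[0,0,0,0.0267,-0.008,0,0.5],[0,0,0,0,0,0,0.5],[0,0,0,0,0,0,0.5],[0,0,0,0,0,0,0.5]]]' > path.dat && python3 -m handwheel path.dat|grep eef
python3 - <<'E'
from h import *
p=cams.camera_params('wrist');im=cams.grab_frame('wrist');cv2.imwrite('pics/w8.png',im[:,:,::-1])
go([578.4,-80.8,20],-5.6)
q=proj(p,[[646,-87.4,5],[511,-74,5],[578.4,-80.8,5]]);print(q.round())
x0,x1=int(q[:,0].min())-40,int(q[:,0].max())+40
g=im[:252,x0:x1].max(2);print(np.median(g))
m=((g<110)*255).astype(np.uint8);m=cv2.morphologyEx(m,cv2.MORPH_CLOSE,np.ones((9,9)))
for c in sorted(cv2.findContours(m,0,2)[0],key=cv2.contourArea)[::-1][:3]:
    W=ray(p,(c[:,0]+[x0,0]),5)[:,:2].astype(np.float32);print(cv2.contourArea(c),cv2.boundingRect(c+[x0,0]),[np.round(k,1) for k in cv2.minAreaRect(W)])
E
```

```text
eef_pos: [538.3, -76.3, 134.1]
rot [0.003 0.009 0.001] d [ 41.6   0.  113.8] pos [538.1 -76.5 134.2] clock 13.3
[[314.  37.]
 [314. 216.]
 [314. 134.]]
165.0
3381.0 (274, 37, 74, 215) [array([562.4, -75.7]), array([ 62.4, 168.2]), np.float64(84.4)]
64.5 (306, 99, 7, 63) [array([580.9, -76.6]), array([ 3.7, 47.1]), np.float64(81.4)]
```

View pics/w8.png

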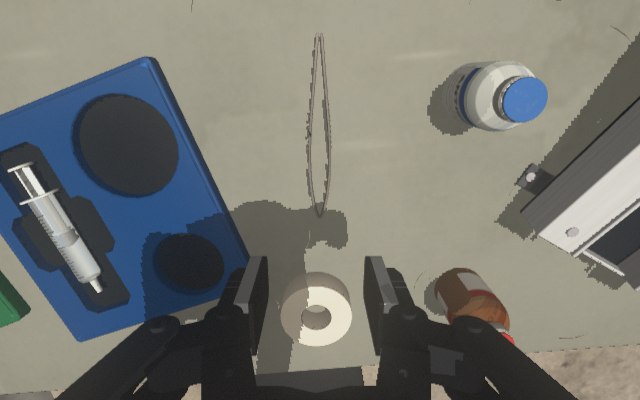

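The forceps runs from (319,35) to (320,215), about 5 px (4 mm) right of my prediction and well aligned. Correct by +4 mm in y and go down.

To row units: 30 mm is 0.04, 21 mm is 0.028, -0.003 rad is -0.0005.

```bash
echo '[[[0,-0.0005,0,0.028,0.0027,0.0267,0.5],[0,-0.0005,0,0.028,0.0027,0.04,0.5],[0,0,0,0,0,0.04,0.5],[0,0,0,0,0,0.0267,0.5],[0,0,0,0,0,0,0.5]]]' > path.dat && python3 -m handwheel path.dat|grep eef
echo '[[[0,0,0,0,0,0.0107,0.5],[0,0,0,0,0,0.0053,0.5],[0,0,0,0,0,0,0.5],[0,0,0,0,0,0,0.5]]]' > path.dat && python3 -m handwheel path.dat|grep -E 'eef|contact'
python3 -c "
from h import *
go([578.4,-80.8,-2],-5.6)"
```

```text
eef_pos: [575.5, -85.1, 30.1]
eef_pos: [579.6, -85.8, 23.2]
contact_force: [-0.1, 0.2, 0.6]
rot [ 0.003  0.012 -0.   ] d [-1.4 -4.9 25.2] pos [579.6 -85.8  23.2] clock 14.05
```

To row units: 8 mm is 0.0107, 6 mm is 0.008.

```bash
echo '[[[0,0,0,0,-0.0013,0.0107,0.5],[0,0,0,0,0,0.008,0.5],[0,0,0,0,0,0.0053,0.4],[0,0,0,0,0,0.0027,0.4],[0,0,0,0,0,0,0.4]]]' > path.dat && python3 -m handwheel path.dat|grep -E 'eef|contact'
echo '[[[0,0,0,0,0,0.0027,0.4],[0,0,0,0,0,0.0027,0.4],[0,0,0,0,0,0,0.4]]]' > path.dat && python3 -m handwheel path.dat|grep -E 'eef|contact'
echo '[[[0,0,0,0,0,0,0],[0,0,0,0,0,0,0],[0,0,0,0,0,0,0],[0,0,0,0,0,0,0],[0,0,0,0,0,0,0]]]' > path.dat && python3 -m handwheel path.dat 20
```

```text
eef_pos: [578.4, -84.7, 1.4]
contact_force: [-0.0, 0.4, -0.0]
eef_pos: [578.7, -84.8, -2.2]
contact_force: [-0.3, 0.2, 0.3]
clock: 15.13
eef_pos: [578.9, -84.8, -1.8]
tcp_rot: [3.139, 0.014, -0.098]
contact_force: [-0.3, 0.2, 0.2]
opening: 0.195
grasp_force: 20.2
```

To row units: -35 mm is -0.0467, -30 mm is -0.04.

```bash
echo '[[[0,0,0,0,0,-0.02,0],[0,0,0,0,0,-0.04,0],[0,0,0,0,0,-0.0467,0],[0,0,0,0,0,-0.0467,0],[0,0,0,0,0,-0.02,0]]]' > path.dat && python3 -m handwheel path.dat 30|grep -E 'eef|open'
echo '[[[0,0,-0.0159,0,0,0,0],[0,0,-0.0159,0,0,0,0],[0,0,-0.0159,0,0,0,0],[0,0,-0.0159,0,0,0,0],[0,0,0,0,0,0,0]]]' > path.dat && python3 -m handwheel path.dat|grep -E 'eef|rot'
python3 -c "
from h import *
go([497.2,351,60],17.4)"
```

```text
eef_pos: [582.7, -84.8, 132.5]
opening: 0.19
eef_pos: [580.6, -84.6, 128.2]
tcp_rot: [-3.139, 0.014, 0.306]
rot [-0.003  0.014  0.003] d [  52.7 -440.3   68.6] pos [580.6 -84.6 128.2] clock 15.97
```

To row units: -36 mm is -0.048, 4 mm is 0.0053, 0.007 rad is 0.0011.

```bash
echo '[[[0,0.0011,0,0.0053,-0.048,0,0],[0,0.0011,0,0.0053,-0.048,0,0],[0,0,0,0.0053,-0.048,0,0],[0,0,0,0.0053,-0.048,0,0],[0,0,0,0.0053,-0.048,0,0]]]' > path.dat && python3 -m handwheel path.dat|grep -E 'eef|open'
echo '[[[0,0,0,0.0053,-0.048,0,0],[0,0,0,0.0053,-0.048,0,0],[0,0,0,0.0067,-0.048,0,0],[0,0,0,0.0067,-0.048,0,0],[0,0,0,0.0067,-0.048,0,0]]]' > path.dat && python3 -m handwheel path.dat|grep -E 'eef|open'
echo '[[[0,0,0,0.0067,-0.048,0,0],[0,0,0,0.0067,-0.048,0,0],[0,0,0,0,0,0.0267,0],[0,0,0,0,0,0.0267,0],[0,0,0,0,0,0,0]]]' > path.dat && python3 -m handwheel path.dat|grep -E 'eef|open'
echo '[[[0,0,0,0,0,0,0],[0,0,0,0,0,0,0]]]' > path.dat && python3 -m handwheel path.dat|grep -E 'eef|open'
python3 -c "
from h import *
go([497.2,351,20],17.4)"
```

```text
eef_pos: [545.7, 94.6, 128.5]
opening: 0.188
eef_pos: [514.1, 273.7, 129.0]
opening: 0.189
eef_pos: [500.4, 343.2, 85.7]
opening: 0.19
eef_pos: [503.2, 343.6, 89.8]
opening: 0.194
rot [-0.003 -0.    -0.004] d [-3.6 -8.6 69.8] pos [503.2 343.6  89.8] clock 17.38
```

To row units: 25 mm is 0.0333, -8.5 mm is -0.0113.

```bash
echo '[[[0,0,0,-0.0053,-0.0113,0.0267,0],[0,0,0,0,0,0.0333,0],[0,0,0,0,0,0.0267,0],[0,0,0,0,0,0.0107,0],[0,0,0,0,0,0,0]]]' > path.dat && python3 -m handwheel path.dat|grep -E 'eef|contact'
echo '[[[0,0,0,0,0,0,0],[0,0,0,0,0,0,0]]]' > path.dat && python3 -m handwheel path.dat|grep -E 'eef|contact'
python3 -c "
from h import *
go([497.2,351,3],17.4)"
```

```text
eef_pos: [496.1, 350.1, 15.4]
contact_force: [-0.2, 1.0, -0.2]
eef_pos: [497.6, 351.4, 17.7]
contact_force: [0.0, -0.5, -0.7]
rot [-0.003 -0.002 -0.003] d [-0.5  0.3 14.7] pos [497.6 351.4  17.7] clock 17.97
```

To row units: 6 mm is 0.008, 4 mm is 0.0053.

```bash
echo '[[[0,0,0,0,0,0.008,0],[0,0,0,0,0,0.0053,0],[0,0,0,0,0,0.0027,0],[0,0,0,0,0,0,0],[0,0,0,0,0,0,0]]]' > path.dat && python3 -m handwheel path.dat|grep -E 'eef|contact'
echo '[[[0,0,0,0,0,0.002,0],[0,0,0,0,0,0,0],[0,0,0,0,0,0,0]]]' > path.dat && python3 -m handwheel path.dat|grep -E 'eef|contact'
echo '[[[0,0,0,0,0,0.0017,0],[0,0,0,0,0,0,0],[0,0,0,0,0,0,0]]]' > path.dat && python3 -m handwheel path.dat|grep -E 'eef|contact'
```

```text
eef_pos: [496.3, 350.9, 4.0]
contact_force: [-0.3, -0.4, -0.3]
eef_pos: [496.5, 351.0, 2.7]
contact_force: [1.3, 0.4, 0.6]
eef_pos: [496.7, 351.1, 2.2]
contact_force: [-1.7, -0.8, 8.8]
```

Contact at 2.2, as expected. Release and rise, then go for the tape.

To row units: -0.5 mm is -0.0007.

```bash
echo '[[[0,0,0,0,0,-0.0007,0.35],[0,0,0,0,0,0,0.35],[0,0,0,0,0,0,0.35],[0,0,0,0,0,0,0.35]]]' > path.dat && python3 -m handwheel path.dat|grep -E "contact|open"
echo '[[[0,0,0,0,0,-0.0133,0.35],[0,0,0,0,0,-0.0333,0.35],[0,0,0,0,0,-0.0467,1],[0,0,0,0,0,-0.0467,1],[0,0,0,0,0,-0.0267,1]]]' > path.dat && python3 -m handwheel path.dat|grep -E "eef|open"
python3 - <<'E'
from h import *
go([427.2,-64.8,110],0)
p=cams.camera_params('wrist');im=cams.grab_frame('wrist');cv2.imwrite('pics/w9.png',im[:,:,::-1])
E
```

```text
contact_force: [-1.1, 0.4, -0.3]
opening: 0.349
eef_pos: [497.7, 351.4, 131.1]
opening: 0.766
rot [-0.004 -0.003  0.302] d [-191.1  376.5   19. ] pos [497.7 351.4 131.1] clock 19.63
```

View pics/w9.png

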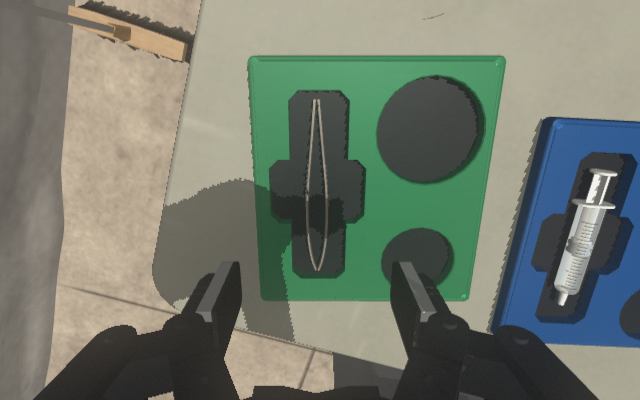

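The forceps lies in the green groove, at column 317 and rows 98-270. Next is the tape.

To row units: 38 mm is 0.0507, -10 mm is -0.0133, 0.101 rad is 0.0161.

```bash
echo '[[[0,0,0.0161,0,0,0,1],[0,0,0.0161,0,0,0,1],[0,0,0.0159,0,0,0,1],[0,0,0,-0.0133,0.0507,0,1],[0,0,0,-0.0133,0.0507,0,1]]]' > path.dat && python3 -m handwheel path.dat|grep eef
echo '[[[0,0,0,-0.016,0.0507,0,1],[0,0,0,-0.016,0.0507,0,1],[0,0,0,-0.016,0.0507,0,1],[0,0,0,-0.016,0.0507,0,1],[0,0,0,-0.016,0.0507,0,1]]]' > path.dat && python3 -m handwheel path.dat|grep eef
echo '[[[0,0,0,-0.016,0.0507,0,1],[0,0,0,-0.0133,0.0507,0,1],[0,0,0,-0.0133,0.0507,0,1],[0,0,0,-0.0133,0.0467,0,1],[0,0,0,0,0,0,1]]]' > path.dat && python3 -m handwheel path.dat|grep eef
echo '[[[0,0,0,0,0,0,1],[0,0,0,0,0,0,1]]]' > path.dat && python3 -m handwheel path.dat|grep eef
cat >> h.py <<'E'
def wtop(lo,hi,z,near,rad):
    """centre of a coloured top seen by the wrist camera, near a world point"""
    p=cams.camera_params('wrist');im=cams.grab_frame('wrist');u,v=proj(p,[*near,z])[0].astype(int)
    roi=(max(u-rad,0),max(v-rad,0),min(u+rad,640),min(v+rad,400))
    for c in blobs(im,lo,hi,roi)[:2]:
        m=cv2.moments(c);print(cv2.contourArea(c),cv2.boundingRect(c),ray(p,[m['m10']/m['m00'],m['m01']/m['m00']],z).round(1))
    return im
E
python3 - <<'E'
from h import *
go([427.2,-64.8,60],0)
im=wtop((10,5,150),(35,130,255),25,[427.2,-64.8],70)
cv2.imwrite('pics/w10.png',im[:,:,::-1])
E
```

```text
eef_pos: [476.5, 275.0, 126.9]
eef_pos: [415.5, 83.2, 126.6]
eef_pos: [372.5, -68.9, 126.2]
eef_pos: [374.6, -64.4, 126.2]
rot [-0.003  0.    -0.002] d [52.6  0.5 66.2] pos [374.6 -64.4 126.2] clock 21.1
6291.0 (274, 78, 90, 92) [[426.8 -67.2  25. ]]
```

To row units: 30 mm is 0.04, 26 mm is 0.0347.

```bash
echo '[[[0,0,0,0.0347,0.0013,0.0267,1],[0,0,0,0.0347,0.0013,0.04,1],[0,0,0,0,0,0.04,1],[0,0,0,0,0,0.0267,1],[0,0,0,0,0,0,1]]]' > path.dat && python3 -m handwheel path.dat|grep -E 'eef|cont'
echo '[[[0,0,0,0,0,0.0107,1],[0,0,0,0,0,0,1],[0,0,0,0,0,0,1],[0,0,0,0,0,0,1]]]' > path.dat && python3 -m handwheel path.dat|grep -E 'eef|cont|open'
python3 -c "
from h import *
go([427,-66.3,1],0)"
```

```text
eef_pos: [424.4, -64.2, 22.6]
contact_force: [-1.7, 0.4, 0.4]
eef_pos: [427.2, -66.0, 18.9]
contact_force: [-0.5, -0.4, -0.6]
opening: 0.999
rot [-0.002 -0.001  0.   ] d [-0.2  0.4 17.9] pos [427.2 -66.   18.9] clock 21.9
```

To row units: 7 mm is 0.0093, 6 mm is 0.008.

```bash
echo '[[[0,0,0,0,0,0.0093,1],[0,0,0,0,0,0.008,1],[0,0,0,0,0,0.004,1],[0,0,0,0,0,0.0027,1],[0,0,0,0,0,0,1]]]' > path.dat && python3 -m handwheel path.dat|grep -E 'eef|cont'
echo '[[[0,0,0,0,0,0,0.5],[0,0,0,0,0,0,0.5],[0,0,0,0,0,0,0.5],[0,0,0,0,0,0,0.5],[0,0,0,0,0,0,0.5]]]' > path.dat && python3 -m handwheel path.dat 30 
echo '[[[0,0,0,0,0,-0.0107,0.5],[0,0,0,0,0,-0.02,0.5],[0,0,0,0,0,-0.04,0.5],[0,0,0,0,0,-0.04,0.5],[0,0,0,0,0,-0.0267,0.5]]]' > path.dat && python3 -m handwheel path.dat|grep -E 'eef|force|open'
python3 -c "
from h import *
go([566.5,285.5,60],17.4)"
```

```text
eef_pos: [425.9, -66.0, -0.7]
contact_force: [0.2, -0.0, 0.3]
clock: 22.73
eef_pos: [426.4, -66.1, 0.2]
tcp_rot: [-3.139, 0.001, -0.0]
contact_force: [-1.3, -0.0, 5.7]
opening: 0.706
grasp_force: 31.1
eef_pos: [427.0, -66.4, 105.5]
contact_force: [1.1, 0.4, -0.1]
opening: 0.701
grasp_force: 32.9
rot [-0.002 -0.002 -0.304] d [ 139.4 -351.9   46.5] pos [427.  -66.4 105.5] clock 23.15
```

To row units: -25 mm is -0.0333, 20 mm is 0.0267, -0.102 rad is -0.0162.

```bash
echo '[[[0,0,-0.0162,0,0,0,0.5],[0,0,-0.0161,0,0,0,0.5],[0,0,-0.0161,0,0,0,0.5],[0,0,0,0.02,-0.0253,0,0.5],[0,0,0,0.0267,-0.0333,0,0.5]]]' > path.dat && python3 -m handwheel path.dat|grep -E 'eef|open'
echo '[[[0,0,0,0.0293,-0.036,0,0.5],[0,0,0,0.0293,-0.036,0,0.5],[0,0,0,0.0293,-0.036,0,0.5],[0,0,0,0.0293,-0.036,0,0.5],[0,0,0,0.0293,-0.036,0,0.5]]]' > path.dat && python3 -m handwheel path.dat|grep -E 'eef|open'
echo '[[[0,0,0,0.0293,-0.036,0,0.5],[0,0,0,0.0293,-0.036,0,0.5],[0,0,0,0.0293,-0.036,0,0.5],[0,0,0,0.0213,-0.0267,0,0.5],[0,0,0,0.0133,-0.016,0,0.5]]]' > path.dat && python3 -m handwheel path.dat|grep -E 'eef|open'
echo '[[[0,0,0,0,0,0.02,0.5],[0,0,0,0,0,0.02,0.5],[0,0,0,0,0,0,0.5],[0,0,0,0,0,0,0.5]]]' > path.dat && python3 -m handwheel path.dat|grep -E 'eef|open'
python3 -c "
from h import *
go([566.5,285.5,20],17.4)"
```

```text
eef_pos: [446.3, -14.5, 103.7]
opening: 0.703
eef_pos: [511.5, 149.7, 104.0]
opening: 0.707
eef_pos: [566.1, 286.2, 104.4]
opening: 0.702
eef_pos: [564.5, 282.9, 73.5]
opening: 0.702
rot [-0.002  0.002  0.   ] d [ 2.8 -1.7 53.5] pos [564.5 282.9  73.5] clock 24.73
```

To row units: 20 mm is 0.0267, 15 mm is 0.02.

```bash
echo '[[[0,0,0,0.004,-0.0027,0.02,0.5],[0,0,0,0,0,0.0267,0.5],[0,0,0,0,0,0.0173,0.5],[0,0,0,0,0,0.008,0.5],[0,0,0,0,0,0,0.5]]]' > path.dat && python3 -m handwheel path.dat|grep -E 'eef|cont'
echo '[[[0,0,0,0,0,0,0.5],[0,0,0,0,0,0.0067,0.5],[0,0,0,0,0,0.0027,0.5],[0,0,0,0,0,0,0.5],[0,0,0,0,0,0,0.5]]]' > path.dat && python3 -m handwheel path.dat|grep -E 'eef|cont'
python3 -c "
from h import *
go([566.5,285.5,6],17.4)"
```

```text
eef_pos: [566.5, 285.6, 18.1]
contact_force: [-0.6, -0.9, -0.7]
eef_pos: [567.5, 286.3, 12.9]
contact_force: [0.5, -0.1, -0.0]
rot [-0.003 -0.     0.   ] d [-1.2  0.5  6.8] pos [567.5 286.3  12.9] clock 25.57
```

To row units: 3 mm is 0.004, 2 mm is 0.0027.

```bash
echo '[[[0,0,0,-0.0013,0,0.004,0.5],[0,0,0,0,0,0,0.5],[0,0,0,0,0,0.0027,0.5],[0,0,0,0,0,0,0.5],[0,0,0,0,0,0,0.5]]]' > path.dat && python3 -m handwheel path.dat|grep -E 'eef|cont'
echo '[[[0,0,0,0,0,0.002,0.5],[0,0,0,0,0,0,0.5],[0,0,0,0,0,0,0.5]]]' > path.dat && python3 -m handwheel path.dat|grep -E 'eef|cont'
```

```text
eef_pos: [566.4, 285.9, 7.5]
contact_force: [0.2, -0.3, -1.0]
eef_pos: [566.4, 285.9, 6.1]
contact_force: [-0.1, -0.3, 0.2]
```

```bash
echo '[[[0,0,0,0,0,0.0009,0.5],[0,0,0,0,0,0,0.85],[0,0,0,0,0,0,0.95],[0,0,0,0,0,0,0.95],[0,0,0,0,0,0,0.95]]]' > path.dat && python3 -m handwheel path.dat|grep -E "eef|contact|open"
echo '[[[0,0,0,0,0,-0.0133,0.95],[0,0,0,0,0,-0.0333,0.95],[0,0,0,0,0,-0.0467,1],[0,0,0,0,0,-0.0467,1],[0,0,0,0,0,-0.0467,1]]]' > path.dat && python3 -m handwheel path.dat|grep -E "eef|open"
python3 - <<'E'
from h import *
wtop((10,5,150),(35,130,255),29,[566.5,285.5],75)
go([428.8,-193,160],0)
E
```

```text
eef_pos: [566.5, 286.0, 5.5]
contact_force: [-0.1, -0.5, 0.3]
opening: 0.95
eef_pos: [566.2, 285.5, 147.6]
opening: 0.998
4531.5 (276, 150, 79, 75) [[567.5 285.4  29. ]]
2476.0 (239, 113, 150, 150) [[586.9 251.6  29. ]]
rot [-0.006 -0.009  0.304] d [-278.2  416.    -9.2] pos [569.8 287.3 155.2] clock 27.12
```

To row units: 35 mm is 0.0467, -13 mm is -0.0173, 0.101 rad is 0.0161.

```bash
echo '[[[0,0,0.0161,0,0,0,1],[0,0,0.0161,0,0,0,1],[0,0,0.0161,0,0,0,1],[0,0,0,-0.0173,0.0467,0,1],[0,0,0,-0.0173,0.0467,0,1]]]' > path.dat && python3 -m handwheel path.dat|grep eef
echo '[[[0,0,0,-0.0173,0.0467,0,1],[0,0,0,-0.0173,0.0467,0,1],[0,0,0,-0.0173,0.0467,0,1],[0,0,0,-0.0173,0.0467,0,1],[0,0,0,-0.0173,0.0467,0,1]]]' > path.dat && python3 -m handwheel path.dat|grep eef
echo '[[[0,0,0,-0.0187,0.0467,0,1],[0,0,0,-0.0187,0.0467,0,1],[0,0,0,-0.0187,0.0467,0,1],[0,0,0,-0.0187,0.0467,0,1],[0,0,0,-0.0187,0.0467,0,1]]]' > path.dat && python3 -m handwheel path.dat|grep eef
echo '[[[0,0,0,-0.0187,0.0333,0,1],[0,0,0,0,0,0,1],[0,0,0,0,0,0,1],[0,0,0,0,0,0,1]]]' > path.dat && python3 -m handwheel path.dat|grep eef
python3 - <<'E'
from h import *
wtop((0,120,60),(8,255,255),77,[428.8,-193],60)
go([428.8,-193,100],0)
E
```

```text
eef_pos: [540.7, 216.1, 145.8]
eef_pos: [475.0, 39.2, 145.5]
eef_pos: [405.1, -136.0, 145.2]
eef_pos: [392.3, -159.4, 144.8]
1182.0 (354, 139, 42, 40) [[ 427.6 -195.8   77. ]]
rot [-0.002 -0.     0.001] d [36.3 34.1 44.7] pos [ 392.4 -159.   144.7] clock 28.75
```

To row units: 18 mm is 0.024.

```bash
echo '[[[0,0,0,0.024,0.024,0,1],[0,0,0,0.024,0.024,0,1],[0,0,0,0,0,0,1],[0,0,0,0,0,0,1],[0,0,0,0,0,0,1]]]' > path.dat && python3 -m handwheel path.dat|grep eef
python3 -c "
from h import *
go([428,-194.5,15],0)"
```

```text
eef_pos: [427.7, -194.2, 144.0]
rot [-0.003  0.002  0.002] d [  0.5   0.7 129. ] pos [ 427.7 -194.2  144. ] clock 29.17
```

To row units: 30 mm is 0.04, 25 mm is 0.0333.

```bash
echo '[[[0,0,0,0,0,0.0333,1],[0,0,0,0,0,0.04,1],[0,0,0,0,0,0.04,1],[0,0,0,0,0,0.0267,1],[0,0,0,0,0,0.0133,1]]]' > path.dat && python3 -m handwheel path.dat|grep -E 'eef|cont'
echo '[[[0,0,0,0,0,0.0107,1],[0,0,0,0,0,0.0053,1],[0,0,0,0,0,0,1],[0,0,0,0,0,0,1]]]' > path.dat && python3 -m handwheel path.dat|grep -E 'eef|cont'
python3 -c "
from h import *
go([428,-194.5,15],0)"
```

```text
eef_pos: [425.8, -193.4, 27.1]
contact_force: [-0.7, 0.8, 0.1]
eef_pos: [428.4, -195.3, 18.0]
contact_force: [-0.7, -0.1, 0.2]
rot [-0.002 -0.     0.001] d [-0.4 -0.8  3. ] pos [ 428.4 -195.3   18. ] clock 29.92
```

To row units: 2 mm is 0.0027.

```bash
echo '[[[0,0,0,0,0,0.0027,0.8],[0,0,0,0,0,0,0.6],[0,0,0,0,0,0,0.5],[0,0,0,0,0,0,0.4],[0,0,0,0,0,0,0.3]]]' > path.dat && python3 -m handwheel path.dat 25
echo '[[[0,0,0,0,0,0,0.3],[0,0,0,0,0,-0.008,0.3],[0,0,0,0,0,-0.02,0.3],[0,0,0,0,0,-0.0333,0.3],[0,0,0,0,0,-0.04,0.3]]]' > path.dat && python3 -m handwheel path.dat|grep -E 'eef|open|force'
echo '[[[0,0,0,0,0,-0.0333,0.3],[0,0,0,0,0,-0.02,0.3],[0,0,0,0,0,0,0.3]]]' > path.dat && python3 -m handwheel path.dat|grep -E 'eef|open|force'
python3 -c "
from h import *
go([480.8,38,100],13.8)"
```

```text
clock: 30.33
eef_pos: [428.1, -195.4, 15.8]
tcp_rot: [-3.139, 0.0, 0.001]
contact_force: [-0.8, 0.8, 7.2]
opening: 0.494
grasp_force: 24.7
eef_pos: [426.6, -194.8, 91.3]
contact_force: [1.5, 0.1, 0.3]
opening: 0.496
grasp_force: 25.6
eef_pos: [429.8, -196.4, 134.8]
contact_force: [0.1, -0.5, -0.5]
opening: 0.499
grasp_force: 25.6
rot [ 0.    -0.004 -0.24 ] d [  51.  -234.3   35. ] pos [ 429.8 -196.4  134.8] clock 31.0
```

To row units: -32 mm is -0.0427, -28 mm is -0.0373.

```bash
echo '[[[0,0,0,0.0053,-0.0213,0,0.3],[0,0,0,0.008,-0.0373,0,0.3],[0,0,0,0.0093,-0.0427,0,0.3],[0,0,0,0.0093,-0.0427,0,0.3],[0,0,0,0.0093,-0.0427,0,0.3]]]' > path.dat && python3 -m handwheel path.dat|grep -E 'eef|open'
echo '[[[0,0,0,0.0093,-0.0427,0,0.3],[0,0,0,0.008,-0.04,0,0.3],[0,0,0,0.0053,-0.0267,0,0.3],[0,0,0,0.004,-0.016,0,0.3],[0,0,0,0,0,0,0.3]]]' > path.dat && python3 -m handwheel path.dat|grep -E 'eef|open'
echo '[[[0,0,0,0,0,0.02,0.3],[0,0,0,0,0,0.0333,0.3],[0,0,0,0,0,0.0333,0.3],[0,0,0,0,0,0.02,0.3],[0,0,0,0,0,0,0.3]]]' > path.dat && python3 -m handwheel path.dat|grep -E 'eef|open'
echo '[[[0,0,0,0,0,0,0.3]]]' > path.dat && python3 -m handwheel path.dat|grep -E 'eef|open'
python3 -c "
from h import *
go([480.8,38,20],0)"
```

```text
eef_pos: [458.3, -54.1, 131.0]
opening: 0.499
eef_pos: [478.9, 40.3, 131.3]
opening: 0.495
eef_pos: [475.9, 37.5, 48.9]
opening: 0.497
eef_pos: [477.7, 37.8, 51.2]
opening: 0.494
rot [-0.002  0.003  0.   ] d [ 3.2 -0.1 31.2] pos [477.7  37.8  51.2] clock 32.33
```

Contact is expected at eef ≈ 20.

To row units: 10 mm is 0.0133, 8 mm is 0.0107.

```bash
echo '[[[0,0,0,0.0027,0,0.0133,0.3],[0,0,0,0,0,0.0107,0.3],[0,0,0,0,0,0.0053,0.3],[0,0,0,0,0,0,0.3],[0,0,0,0,0,0,0.3]]]' > path.dat && python3 -m handwheel path.dat|grep -E 'eef|cont'
echo '[[[0,0,0,0,0,0.004,0.3],[0,0,0,0,0,0.0027,0.3],[0,0,0,0,0,0,0.3],[0,0,0,0,0,0,0.3]]]' > path.dat && python3 -m handwheel path.dat|grep -E 'eef|cont'
echo '[[[0,0,0,0,0,0.002,0.3],[0,0,0,0,0,0,0.3],[0,0,0,0,0,0,0.3]]]' > path.dat && python3 -m handwheel path.dat|grep -E 'eef|cont'
python3 -c "
from h import *
go([480.8,38,20],0)"
```

```text
eef_pos: [480.6, 38.8, 29.8]
contact_force: [-0.4, 0.1, -0.6]
eef_pos: [480.6, 38.9, 24.9]
contact_force: [0.0, 0.2, -1.0]
eef_pos: [480.7, 38.8, 23.4]
contact_force: [0.5, 0.1, -1.4]
rot [-0.002  0.001  0.001] d [0.1 0.9 3.4] pos [480.7  38.8  23.4] clock 33.33
```

To row units: 1.5 mm is 0.002.

```bash
echo '[[[0,0,0,0,0,0.002,0.3],[0,0,0,0,0,0,0.3],[0,0,0,0,0,0,0.3]]]' > path.dat && python3 -m handwheel path.dat|grep -E 'eef|cont'
echo '[[[0,0,0,0,0,0.0016,0.3],[0,0,0,0,0,0,0.3],[0,0,0,0,0,0,0.3]]]' > path.dat && python3 -m handwheel path.dat|grep -E 'eef|cont'
echo '[[[0,0,0,0,0,0.0013,0.3],[0,0,0,0,0,0,0.3],[0,0,0,0,0,0,0.3]]]' > path.dat && python3 -m handwheel path.dat|grep -E 'eef|cont'
```

```text
eef_pos: [480.6, 38.9, 21.8]
contact_force: [-0.5, 0.3, -0.9]
eef_pos: [480.6, 38.8, 20.6]
contact_force: [0.8, 0.2, -0.1]
eef_pos: [480.8, 38.9, 19.8]
contact_force: [-1.1, -0.7, 3.6]
```

Standing on the well floor. Release, rise, and head for the clear vial.

To row units: -35 mm is -0.0467, -30 mm is -0.04.

```bash
echo '[[[0,0,0,0,0,0,0.55],[0,0,0,0,0,0,0.65],[0,0,0,0,0,0,0.8],[0,0,0,0,0,0,1],[0,0,0,0,0,0,1]]]' > path.dat && python3 -m handwheel path.dat|grep -E "eef|contact|open"
echo '[[[0,0,0,0,0,-0.02,1],[0,0,0,0,0,-0.04,1],[0,0,0,0,0,-0.0467,1],[0,0,0,0,0,-0.0467,1],[0,0,0,0,0,-0.02,1]]]' > path.dat && python3 -m handwheel path.dat|grep -E "eef|open"
python3 - <<'E'
from h import *
wtop((0,120,60),(8,255,255),81,[480.8,38],70)
go([598,-196.4,150],0)
E
```

```text
eef_pos: [480.6, 38.9, 19.6]
contact_force: [0.4, -0.3, 0.2]
opening: 0.995
eef_pos: [482.5, 38.7, 153.6]
opening: 0.997
987.0 (288, 196, 57, 34) [[480.7  37.9  81. ]]
162.0 (292, 175, 32, 24) [[499.1  45.1  81. ]]
rot [-0.003 -0.007  0.001] d [114.2 235.2   4.9] pos [483.5  38.7 154.9] clock 34.97
```

To row units: 34 mm is 0.0453, 26 mm is 0.0347.

```bash
echo '[[[0,0,0,0.0093,0.0347,0,1],[0,0,0,0.0133,0.0453,0,1],[0,0,0,0.0133,0.0453,0,1],[0,0,0,0.0133,0.0453,0,1],[0,0,0,0.0133,0.0453,0,1]]]' > path.dat && python3 -m handwheel path.dat|grep eef
echo '[[[0,0,0,0.0133,0.0453,0,1],[0,0,0,0.0107,0.0373,0,1],[0,0,0,0.004,0.016,0,1],[0,0,0,0,0,0,1],[0,0,0,0,0,0,1]]]' > path.dat && python3 -m handwheel path.dat|grep eef
python3 - <<'E'
from h import *
wtop((95,100,60),(120,255,255),77,[598,-196.4],60)
go([598,-196.4,18],0)
E
```

```text
eef_pos: [527.9, -125.0, 148.8]
eef_pos: [548.3, -197.2, 148.3]
1143.5 (298, 116, 39, 39) [[ 597.3 -199.3   77. ]]
rot [-0.003  0.002  0.   ] d [ 50.1   0.4 130.3] pos [ 548.1 -196.5  148.4] clock 35.85
```

To row units: 30 mm is 0.04, 25 mm is 0.0333.

```bash
echo '[[[0,0,0,0.0333,0.0013,0,1],[0,0,0,0.032,0.0011,0,1],[0,0,0,0,0,0.0333,1],[0,0,0,0,0,0.04,1],[0,0,0,0,0,0,1]]]' > path.dat && python3 -m handwheel path.dat|grep eef
echo '[[[0,0,0,0,0,0.0333,1],[0,0,0,0,0,0.0267,1],[0,0,0,0,0,0.02,1],[0,0,0,0,0,0,1],[0,0,0,0,0,0,1]]]' > path.dat && python3 -m handwheel path.dat|grep -E 'eef|cont'
python3 -c "
from h import *
go([597.7,-198,16],0)"
```

```text
eef_pos: [594.5, -196.0, 89.1]
eef_pos: [597.4, -197.8, 34.5]
contact_force: [-0.7, 0.9, 0.3]
rot [-0.003  0.002  0.002] d [ 0.3  0.2 18.5] pos [ 597.4 -197.8   34.5] clock 36.68
```

To row units: 9 mm is 0.012, 6 mm is 0.008.

```bash
echo '[[[0,0,0,0,0,0.012,1],[0,0,0,0,0,0.008,1],[0,0,0,0,0,0.0047,1],[0,0,0,0,0,0,1],[0,0,0,0,0,0,1]]]' > path.dat && python3 -m handwheel path.dat|grep -E 'eef|cont'
echo '[[[0,0,0,0,0,0,0.8],[0,0,0,0,0,0,0.6],[0,0,0,0,0,0,0.5],[0,0,0,0,0,0,0.4],[0,0,0,0,0,0,0.3]]]' > path.dat && python3 -m handwheel path.dat 25|grep -E 'eef|force|open'
echo '[[[0,0,0,0,0,0,0.3],[0,0,0,0,0,-0.008,0.3],[0,0,0,0,0,-0.02,0.3],[0,0,0,0,0,-0.0333,0.3],[0,0,0,0,0,-0.04,0.3]]]' > path.dat && python3 -m handwheel path.dat|grep -E 'eef|open|force'
echo '[[[0,0,0,0,0,-0.0333,0.3],[0,0,0,0,0,-0.0267,0.3],[0,0,0,0,0,0,0.3],[0,0,0,0,0,0,0.3]]]' > path.dat && python3 -m handwheel path.dat|grep -E 'eef|open|force'
python3 -c "
from h import *
go([465,254,100],0)"
```

```text
eef_pos: [597.8, -198.8, 15.5]
contact_force: [0.9, -0.5, -0.3]
eef_pos: [598.0, -198.9, 15.8]
contact_force: [-0.5, 0.5, 2.8]
opening: 0.496
grasp_force: 25.2
eef_pos: [596.5, -198.5, 90.9]
contact_force: [0.6, -0.7, -0.6]
opening: 0.499
grasp_force: 25.5
eef_pos: [598.6, -199.4, 137.8]
contact_force: [-0.1, -0.2, -1.4]
opening: 0.495
grasp_force: 25.6
rot [-0.002 -0.002  0.001] d [-133.3 -453.4   38.4] pos [ 598.6 -199.4  137.8] clock 38.27
```

To row units: -34 mm is -0.0453, -27 mm is -0.036.

```bash
echo '[[[0,0,0,-0.0053,-0.02,0,0.3],[0,0,0,-0.0107,-0.036,0,0.3],[0,0,0,-0.0133,-0.0453,0,0.3],[0,0,0,-0.0133,-0.0453,0,0.3],[0,0,0,-0.0133,-0.0453,0,0.3]]]' > path.dat && python3 -m handwheel path.dat|grep -E 'eef|open'
echo '[[[0,0,0,-0.0133,-0.0453,0,0.3],[0,0,0,-0.0133,-0.0453,0,0.3],[0,0,0,-0.0133,-0.0453,0,0.3],[0,0,0,-0.0133,-0.0453,0,0.3],[0,0,0,-0.0133,-0.0453,0,0.3]]]' > path.dat && python3 -m handwheel path.dat|grep -E 'eef|open'
echo '[[[0,0,0,-0.0133,-0.0453,0,0.3],[0,0,0,-0.0133,-0.0453,0,0.3],[0,0,0,-0.012,-0.04,0,0.3],[0,0,0,-0.0093,-0.0333,0,0.3],[0,0,0,-0.0067,-0.0213,0,0.3]]]' > path.dat && python3 -m handwheel path.dat|grep -E 'eef|open'
echo '[[[0,0,0,0,0,0.0133,0.3],[0,0,0,0,0,0.0333,0.3],[0,0,0,0,0,0.0333,0.3],[0,0,0,0,0,0.0133,0.3],[0,0,0,0,0,0,0.3]]]' > path.dat && python3 -m handwheel path.dat|grep -E 'eef|open'
echo '[[[0,0,0,0,0,0,0.3]]]' > path.dat && python3 -m handwheel path.dat|grep -E 'eef|open'
python3 -c "
from h import *
go([465,254,20],0)"
```

```text
eef_pos: [553.5, -53.2, 135.1]
opening: 0.499
eef_pos: [503.1, 116.5, 135.9]
opening: 0.497
eef_pos: [462.0, 255.9, 136.2]
opening: 0.496
eef_pos: [461.7, 252.2, 64.4]
opening: 0.494
eef_pos: [463.7, 253.2, 66.9]
opening: 0.499
rot [-0.001  0.003  0.   ] d [ 1.4 -0.7 46.9] pos [463.7 253.2  66.9] clock 40.02
```

To row units: 15 mm is 0.02, 7 mm is 0.0093.

```bash
echo '[[[0,0,0,0.0013,-0.0013,0.02,0.3],[0,0,0,0,0,0.02,0.3],[0,0,0,0,0,0.0093,0.3],[0,0,0,0,0,0,0.3],[0,0,0,0,0,0,0.3]]]' > path.dat && python3 -m handwheel path.dat|grep -E 'eef|cont'
echo '[[[0,0,0,0,0,0.004,0.3],[0,0,0,0,0,0.0027,0.3],[0,0,0,0,0,0,0.3],[0,0,0,0,0,0,0.3]]]' > path.dat && python3 -m handwheel path.dat|grep -E 'eef|cont'
echo '[[[0,0,0,0,0,0.002,0.3],[0,0,0,0,0,0,0.3],[0,0,0,0,0,0,0.3]]]' > path.dat && python3 -m handwheel path.dat|grep -E 'eef|cont'
```

```text
eef_pos: [465.8, 255.0, 31.3]
contact_force: [-0.1, 0.6, -0.1]
eef_pos: [465.6, 255.1, 26.0]
contact_force: [-0.4, -0.8, -0.6]
eef_pos: [465.4, 255.0, 24.2]
contact_force: [-0.3, 0.7, -1.0]
```

To row units: 1.5 mm is 0.002, 1 mm is 0.0013.

```bash
echo '[[[0,0,0,0,0.0013,0.002,0.3],[0,0,0,0,0,0.0013,0.3],[0,0,0,0,0,0,0.3],[0,0,0,0,0,0,0.3]]]' > path.dat && python3 -m handwheel path.dat|grep -E 'eef|cont'
echo '[[[0,0,0,0,0,0.0016,0.3],[0,0,0,0,0,0,0.3],[0,0,0,0,0,0,0.3]]]' > path.dat && python3 -m handwheel path.dat|grep -E 'eef|cont'
echo '[[[0,0,0,0,0,0.0011,0.3],[0,0,0,0,0,0,0.3],[0,0,0,0,0,0,0.3]]]' > path.dat && python3 -m handwheel path.dat|grep -E 'eef|cont'
```

```text
eef_pos: [465.4, 254.0, 21.6]
contact_force: [0.4, -0.2, -1.1]
eef_pos: [465.4, 254.0, 20.4]
contact_force: [0.3, -0.1, -0.8]
eef_pos: [465.6, 254.1, 19.8]
contact_force: [0.1, 0.4, 0.2]
```

To row units: 0.6 mm is 0.0008.

```bash
echo '[[[0,0,0,0,0,0.0008,0.3],[0,0,0,0,0,0,0.3],[0,0,0,0,0,0,0.3]]]' > path.dat && python3 -m handwheel path.dat|grep -E 'eef|cont'
echo '[[[0,0,0,0,0,0,0.55],[0,0,0,0,0,0,0.65],[0,0,0,0,0,0,0.8],[0,0,0,0,0,0,1],[0,0,0,0,0,0,1]]]' > path.dat && python3 -m handwheel path.dat|grep -E "eef|contact|open"
echo '[[[0,0,0,0,0,-0.02,1],[0,0,0,0,0,-0.04,1],[0,0,0,0,0,-0.0467,1],[0,0,0,0,0,-0.0467,1],[0,0,0,0,0,-0.0467,1]]]' > path.dat && python3 -m handwheel path.dat|grep -E "eef|open"
echo '[[[0,0,0,-0.0467,0,0,1],[0,0,0,-0.0467,0,0,1],[0,0,0,-0.0467,0,0,1],[0,0,0,0,0,0,1],[0,0,0,0,0,0,1]]]' > path.dat && python3 -m handwheel path.dat|grep -E "eef|open"
python3 - <<'E'
from h import *
im=cams.grab_frame('top');print(r.sense()['clock'])
cv2.imwrite('pics/top9.png',cv2.resize(im[140:290,140:330],None,fx=4,fy=4,interpolation=cv2.INTER_CUBIC)[:,:,::-1])
E
```

```text
eef_pos: [465.6, 254.1, 19.7]
contact_force: [-1.9, -0.5, 8.9]
eef_pos: [465.4, 254.0, 19.0]
contact_force: [-0.4, 0.2, -0.9]
opening: 0.998
eef_pos: [465.2, 253.4, 170.5]
opening: 0.998
eef_pos: [359.1, 253.4, 169.3]
opening: 1.004
43.4
```

View pics/top9.png

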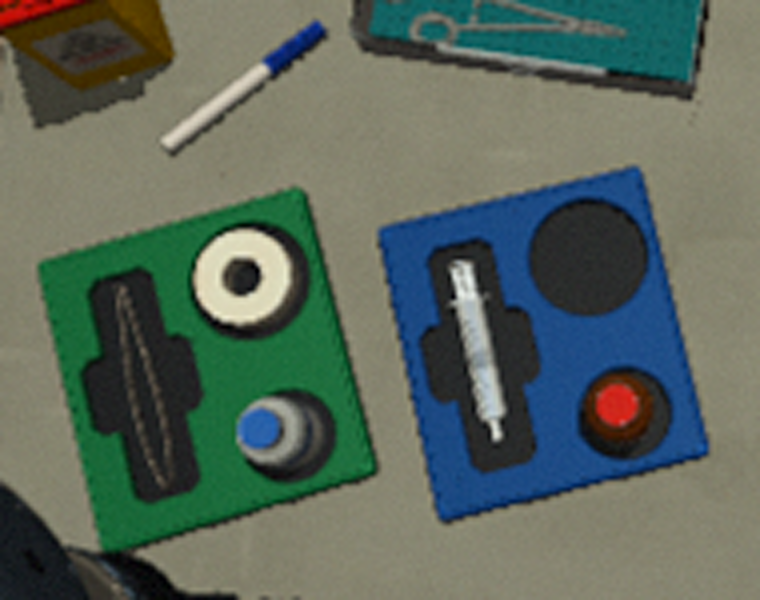

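The final top picture shows all five items in their pockets. The tape is at (242,276), the clear vial cap at (259,428), the red cap at (617,404), and the syringe and forceps are centred in their grooves. I'll check the caps numerically, then hand in.

```bash
python3 - <<'E'
from h import *
p=cams.camera_params('top')
q=ray(p,np.array([[259,428],[617,404]])/4+[139.6,139.6],81);print(q.round(1))
if np.linalg.norm(q[0,:2]-[465,254])<10 and np.linalg.norm(q[1,:2]-[480.8,38])<10: print(r.sign_off())
E
```

```text
[[466.4 254.5  81. ]
 [482.1  39.7  81. ]]
the job is handed in; nothing more can be done
None
```

Both kit trays are made up and the job is handed in at about 43 s of the 144 s. The syringe was gripped in the chute slot and slid up to the open end before lifting. Checks before hand-in put both vials and the tape within about 3 mm of centre, and the pictures show the syringe and forceps lying in their grooves; no verdict came back.

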